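# True a trolley wheel and nest the parts cups

### The job

Finish the trolley wheel in the truing stand: tighten (clockwise, seen from outside the rim) the three painted spoke nipples in their order round the rim, first the red one by one quarter turn, then the yellow one by two quarter turns, then the blue one by one quarter turn, turning the wheel to bring each within reach. Also clear away the emptied steel parts cups: nest every one of them, upright and fully down, into a single stack in the blue cup, which stays on the cork mat (the cups may be done before, between or after the nipples). Leave everything else on the bench where it is.

Things in the scene. Friction and masses are not known exactly. Their poses are not given: they have to be found in the camera images.
- stand: blue truing stand, fixed: foot 170 x 200 x 12 mm, two uprights 36 mm wide, 171 mm tall, 52 mm either side along x. Origin under the foot's centre on the bench; its x axis is parallel to the axle, which lies 155 mm above the origin; the wheel stands in the stand's y-z plane: rim without tyre, radius 110 mm, 30 mm wide, 8 spokes at 45 degrees
- wheel (a joint): angle w of the wheel, rad; turns freely either way, but friction (0.15 N m, 1.3 N at the rim) holds it where it is left. At w = 0 the red nipple points straight up; growing w carries the top of the wheel towards the stand's +y. The red nipple leans w from upright towards +y, yellow w - 0.785, blue w - 1.571; five plain dark steel nipples are fixed
- red_head (a point): red square nipple head, 12 x 12 mm, 24 mm tall, standing radially out of the rim's outer face, white line across its end. This point: on its axis at mid height, 12 mm above the rim face, 122 mm from the axle; z points radially outward, x along the white line, square to two flats
- yellow_head (a point): yellow square nipple head, 12 x 12 mm, 24 mm tall, standing radially out of the rim's outer face, white line across its end. This point: on its axis at mid height, 12 mm above the rim face, 122 mm from the axle; z points radially outward, x along the white line, square to two flats
- blue_head (a point): blue square nipple head, 12 x 12 mm, 24 mm tall, standing radially out of the rim's outer face, white line across its end. This point: on its axis at mid height, 12 mm above the rim face, 122 mm from the axle; z points radially outward, x along the white line, square to two flats
- nip_red (a joint): red: turning angle of this nipple, rad: grows as it is turned clockwise seen from outside the rim, looking at its end (a negative rotation about its outward z). 0 within 0.1 at the start, when two flats are square to the axle; a quarter turn is 1.571. Stays where it is left; takes about 0.05 N m
- nip_yellow (a joint): yellow: turning angle of this nipple, rad: grows as it is turned clockwise seen from outside the rim, looking at its end (a negative rotation about its outward z). 0 within 0.1 at the start, when two flats are square to the axle; a quarter turn is 1.571. Stays where it is left; takes about 0.05 N m
- nip_blue (a joint): blue: turning angle of this nipple, rad: grows as it is turned clockwise seen from outside the rim, looking at its end (a negative rotation about its outward z). 0 within 0.1 at the start, when two flats are square to the axle; a quarter turn is 1.571. Stays where it is left; takes about 0.05 N m
- mat: cork mat, fixed, 180 x 180 mm, 6 mm thick; origin at the centre of its underside
- base_cup: blue cup, loose, on the cork mat, 160 g, shaped like the steel cups: 54 mm tall, bottom 20 mm thick, 34 mm across below, cone to 48 mm at 35 mm height, then a straight collar (56 mm outside, 51 inside) from 37 mm to the rim. Origin: centre of underside, z up. A cup nested fully down has its origin 20 mm above the next one's, 1.5 mm play, its collar free above that rim
- cup1: steel parts cup, loose and empty, upright on the bench, same shape and size as the blue cup, about 100 g; origin at the centre of its underside, z up. May be absent
- cup2: steel parts cup, loose and empty, upright on the bench, same shape and size as the blue cup, about 100 g; origin at the centre of its underside, z up. May be absent
- cup3: steel parts cup, loose and empty, upright on the bench, same shape and size as the blue cup, about 100 g; origin at the centre of its underside, z up. May be absent
- cup4: steel parts cup, loose and empty, upright on the bench, same shape and size as the blue cup, about 100 g; origin at the centre of its underside, z up. May be absent
- paperweight: green glass paperweight, a bystander to be left alone
- spanner: spanner, a bystander to be left alone
- water_bottle: blue water bottle, a bystander to be left alone
- frit_jar: amber jar, a bystander to be left alone
- paddle: wooden paddle, a bystander to be left alone

How it is judged:
On the way, in this order (a step that is already met when the one before it is completed fails the run):
1. the red nipple is a quarter turn on (value of joint nip_red between 1.271 and 1.871 rad), for 0.2 s.
2. then the yellow nipple is two quarter turns on (value of joint nip_yellow between 2.842 and 3.442 rad), for 0.2 s.
3. then the blue nipple is a quarter turn on (value of joint nip_blue between 1.271 and 1.871 rad), for 0.2 s.
At the end, for the whole second after the job is handed in: Red and blue nipples one quarter turn on, yellow two (within 0.3 rad); every steel cup present nested in one stack in the blue cup (centred within 8 mm, upright within 0.12 rad, fully down within 6 mm, at rest); the blue cup upright on the cork mat (all of step 1 and all of step 2 and all of step 3 and horizontal distance between each of cup1, cup2, cup3, cup4 and base_cup below 0.008 m and (z of cup1 in the frame of base_cup between 0.014 and 0.026 m or z of cup1 in the frame of base_cup between 0.034 and 0.046 m or z of cup1 in the frame of base_cup between 0.054 and 0.066 m or z of cup1 in the frame of base_cup between 0.074 and 0.086 m) and angle between each of cup1, cup2, cup3, cup4, base_cup's own z axis and vertical below 0.12 rad and linear speed of each of cup1, cup2, cup3, cup4, base_cup below 0.02 m/s and (z of cup2 in the frame of base_cup between 0.014 and 0.026 m or z of cup2 in the frame of base_cup between 0.034 and 0.046 m or z of cup2 in the frame of base_cup between 0.054 and 0.066 m or z of cup2 in the frame of base_cup between 0.074 and 0.086 m) and (z of cup3 in the frame of base_cup between 0.014 and 0.026 m or z of cup3 in the frame of base_cup between 0.034 and 0.046 m or z of cup3 in the frame of base_cup between 0.054 and 0.066 m or z of cup3 in the frame of base_cup between 0.074 and 0.086 m) and (z of cup4 in the frame of base_cup between 0.014 and 0.026 m or z of cup4 in the frame of base_cup between 0.034 and 0.046 m or z of cup4 in the frame of base_cup between 0.054 and 0.066 m or z of cup4 in the frame of base_cup between 0.074 and 0.086 m) and height (world z) of base_cup between 0.003 and 0.01 m and x of base_cup in the frame of mat between -0.085 and 0.085 m and y of base_cup in the frame of mat between -0.085 and 0.085 m); the robot touches nothing.
It fails at once if the green glass paperweight is moved more than 50 mm (distance of paperweight from where it was at the start of the episode above 0.05 m).
It fails at once if the spanner is moved more than 50 mm (distance of spanner from where it was at the start of the episode above 0.05 m).
It fails at once if the blue water bottle is moved more than 50 mm (distance of water_bottle from where it was at the start of the episode above 0.05 m).
It fails at once if the amber jar is moved more than 50 mm (distance of frit_jar from where it was at the start of the episode above 0.05 m).
It fails at once if the wooden paddle is moved more than 50 mm (distance of paddle from where it was at the start of the episode above 0.05 m).
Of cup1, cup2, cup3, cup4 only 2 to 4 are there at a start; the rules pass over those that are not, and their reading is None.
At some moment in a run one of cup1, cup2, cup3, cup4 may be knocked a few centimetres aside while the robot is not near it.
It also fails if it takes over 208 s, if anything falls off the work surface, if the arm or the gripper's body presses on something with over 40 N, if the wrist force passes 120 N, or if a joint passes its speed limit or range.

### The arm

A 6-joint arm with a two-finger parallel gripper is mounted at the origin on the work surface. World frame = base frame: x ahead of the robot, y to its left, z up, the work surface at z = 0. Lengths are in m, angles in rad, forces in N, time in s.
With the tool pointing down it reaches from about 0.3 to 0.85 m from the base axis. Payload 5.4 kg.
Tool frame: the origin (TCP) lies between the finger pads; the fingertips stand 17 mm ahead of it and the grasp point (between the pads) lies 2 mm behind it; z points along the fingers, x is the direction in which the jaws open and shut, and the axes are right-handed (so a half turn about z gives the same grasp; the last joint's range is limited). The gripper opens to 85 mm and grips with 20 to 120 N. Pads are 22 mm wide; open, the fingers measure 114 mm over their backs; the gripper's body (76 mm by 85 mm) begins 54 mm behind the grasp point. The pads swing forward as they close: fully open they stand 13 mm farther back than shut.
Start: joints at [0.892, 0.158, 1.597, -0, 1.386, -0.21], TCP at [0.26, 0.513, 0.248] pointing down, gripper open.
Joint ranges: [-2.91, 2.91], [-0.94, 2.29], [0.18, 2.7], [-1.29, 4.43], [0.17, 2.64], [-3, 3]. Speed limits (rad/s): [2.57, 2.57, 3.14, 3.14, 3.14, 3.14].

### API

Orientations are given as a unit quaternion [w, x, y, z].
In Python, from bench import readout, grab_frame, order gives the robot as it stands.
- The arm moves only by the tool send_rows, never from a script. Its argument "motion" is a list of rows, each an object with "slide": the shift along the tool's x, y, z in units of 50 mm (1.0 is 50 mm), a list of three; "dr": the turn, a rotation vector about the tool's x, y, z in rad, a list of three; "fingers": the opening, from -1 (shut) to 1 (fully open), so that 0 is half open. In form: [{"slide": [x, y, z], "dr": [wx, wy, wz], "fingers": fingers}, ...]. A call has 1 to 8 rows; each row shifts and turns the commanded pose from where the row before left it, along the tool's axes as they then stand; what a row does not reach is not made up. A row lasts 1/8 s, in which the tool goes at most 62.5 mm and 10.7 degrees, less where a joint would pass 70% of its speed; a pose out of reach is approached as far as the arm can. A call is refused whole if a number of a shift passes 1 or a number of a turn 0.188, either way. A call with a gripper value outside its range is refused whole. The fingers move at their own pace and stop on an object; "force" is the grip in N (left out, the last holds). Time passes only in rows, so rows that do not move let the fingers close. It gives the time, the measured TCP pose, the force and the opening at its end, in the units of the state.
- readout.observe(): the state, without advancing time (a new reading comes with each control period).
- grab_frame(name): name is "side" or "top" or "wrist"; returns a dict with "pixels" (400x640x3 uint8, red, green, blue), "depth" (400x640 float32, m along the optical axis (not along the pixel's ray), 0 where there is no reading), "intrinsics" (3x3 intrinsics, pixels), "R" (3x3) and "t" (3): a world point X has camera coordinates R X + t. Camera axes: x right, y down, z forward; pixel columns grow to the right and rows downward; lengths in m; the calibration is good to about 2 mm. A picture is of the moment at which its call begins.
- order.finish_job(): hands the job in, once; it reports no verdict.
The state is a dict: "time": time; "qpos": joint angles; "qvel": joint speeds; "effort": joint torques, N m; "position": TCP position; "tool_rot": TCP orientation; "ft_force": force on the tool from outside, world axes, zero at the start; "moment": the same for the moment, N m; "width": finger opening in m.
Only numpy, scipy, OpenCV 4.12 (cv2) and the standard library are available. Lean on these libraries where they do the work, as an engineer would, in place of code of your own. Each camera call takes 0.05 s, during which the arm holds its last target.

## Working session

There is one attempt and no reset: what is moved stays moved. The work goes in short steps, Python scripts to look and compute and a tool call to move; the robot and the scene stay as the last step left them, time stands still between calls to the robot, and variables do not carry over. Pictures are saved under pics/ and viewed, and the job is handed in when it is done.

Besides the shell and the picture viewer there is one more tool, called after "Request:" as name(argument=value, ...), one argument or row to a line, values as JSON. send_rows: Moves the arm, as the interface text tells. Its arguments: {"type":"object","properties":{"motion":{"type":"array","items":{"type":"object","properties":{"slide":{"type":"array","items":{"type":"number"}},"dr":{"type":"array","items":{"type":"number"}},"fingers":{"type":"number"}}}},"force":{"type":"number"}},"required":["motion"]}

```bash
ls; mkdir -p pics; cat > h.py <<'E'
import numpy as np, cv2
from bench import readout, grab_frame, order
def snap(name,fn):
    f=grab_frame(name); cv2.imwrite('pics/'+fn+'.png',f['pixels'][:,:,::-1]); np.savez('pics/'+fn+'.npz',**f); return f
def pts(f):
    d=f['depth'];K=f['intrinsics'];v,u=np.indices(d.shape)
    c=np.stack([(u-K[0,2])/K[0,0]*d,(v-K[1,2])/K[1,1]*d,d],-1)
    return (c-f['t'])@f['R']
def proj(f,X):
    c=f['R']@np.array(X)+f['t'];p=f['intrinsics']@c;return p[:2]/p[2]
def ray(f,u,v,z):
    K=f['intrinsics'];d=f['R'].T@np.linalg.inv(K)@np.array([u,v,1.]);o=-f['R'].T@f['t'];return o+d*(z-o[2])/d[2]
E
python3 - <<'E'
from h import *
for n in ['side','top','wrist']:
    f=snap(n,n+'0'); print(n,-f['R'].T@f['t'],f['R'][2])
s=readout.observe(); print(s)
E
```

```text
pics
side [ 0.28188913 -0.54927044  0.91560305] [ 0.26544966  0.61220474 -0.74480993]
top [0.47891426 0.04164951 1.10214187] [ 0.10886648  0.01708043 -0.99390963]
wrist [0.2005752  0.54174275 0.37237778] [ 0.23454546 -0.1208849  -0.96455962]
{'time': 0.15, 'qpos': array([ 8.91904031e-01,  1.58937315e-01,  1.59795728e+00, -3.84385261e-05,
        1.38618413e+00, -2.10129476e-01]), 'qvel': array([ 2.07850346e-04, -2.36635117e-03, -2.12731515e-03, -7.76535614e-04,
        1.61764326e-06, -1.09932704e-03]), 'effort': array([ 4.15113857e-05, -3.96376884e+01, -3.31786036e+01, -1.76024319e-04,
        5.39352288e-03, -3.30528803e-05]), 'position': array([0.25953404, 0.512598  , 0.24751733]), 'tool_rot': array([ 2.66217428e-04,  8.51990548e-01,  5.23556639e-01, -6.93965083e-04]), 'ft_force': array([-0.19689992, -0.72267739, -0.97112073]), 'moment': array([ 0.0207011 , -0.00694842,  0.00585284]), 'width': 0.08528036511174428}
```

View pics/side0.png

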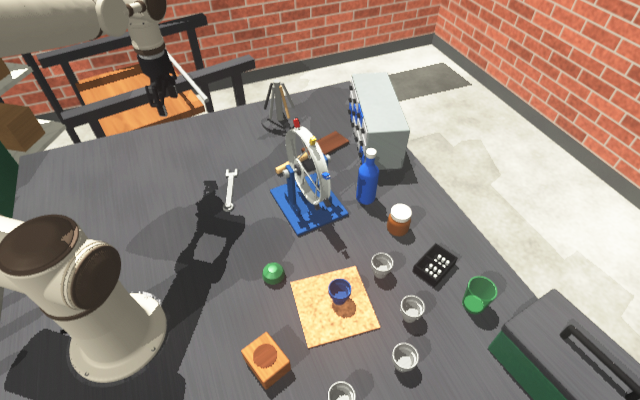

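View pics/top0.png

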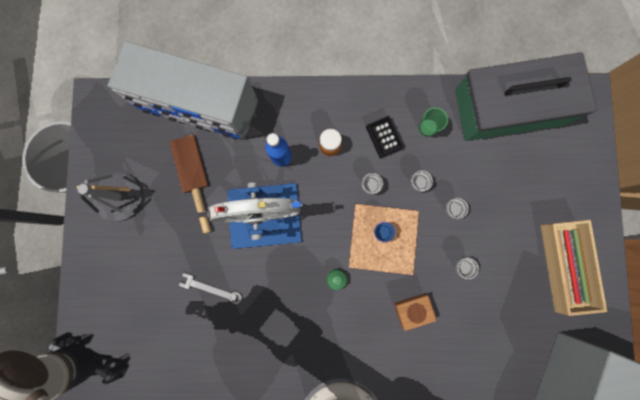

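View pics/wrist0.png

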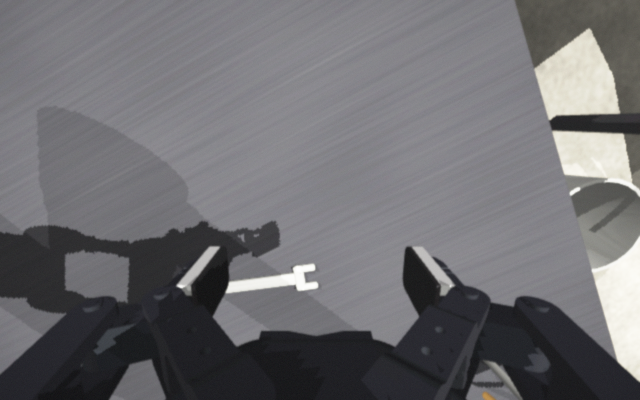

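```bash
python3 - <<'E'
from h import *
f=dict(np.load('pics/top0.npz')); P=pts(f); hsv=cv2.cvtColor(f['pixels'],cv2.COLOR_RGB2HSV)
print('bench z',np.median(P[300:330,100:180,2]))
Z=P[...,2]; X=P[...,0];Y=P[...,1]
m=((Z>0.04)&(Z<0.075)&(X>0.2)&(X<.85)&(Y<0.05)).astype(np.uint8)
n,l,st,c=cv2.connectedComponentsWithStats(m)
for i in range(1,n):
    if st[i,4]>25:
        q=P[l==i]; print(c[i].round(),st[i],'lo',q.min(0).round(3),'hi',q.max(0).round(3))
# mat
H,S,V=cv2.split(hsv)
for nm,mm in dict(mat=(H<25)&(H>8)&(S>60)&(abs(Z-.006)<.006)&(Y<.05)&(Y>-.25),blue=(H>105)&(H<125)&(S>150)&(abs(Z-.012)<.006)).items():
    mm=cv2.morphologyEx(mm.astype(np.uint8),cv2.MORPH_OPEN,np.ones((3,3)))
    q=P[mm>0]; print(nm,len(q),cv2.minAreaRect((q[:,:2]*1000).astype(np.float32)),np.median(q[:,2]))
for nm,mm in dict(red=((H<6)|(H>174))&(S>150),yel=(H>20)&(H<35)&(S>120),blue=(H>105)&(H<125)&(S>150)).items():
    mm=mm&(Z>.15)&(Z<.33); q=P[mm]; print(nm,len(q), q.min(0) if len(q) else '', q.max(0) if len(q) else '',q.mean(0))
E
python3 - <<'E'
import cv2
a=cv2.imread('pics/top0.png');cv2.imwrite('pics/top0z.png',cv2.resize(a[160:280,170:470],None,fx=2.6,fy=2.6,interpolation=cv2.INTER_CUBIC))
a=cv2.imread('pics/side0.png');cv2.imwrite('pics/side0z.png',cv2.resize(a[90:250,220:440],None,fx=3.5,fy=3.5,interpolation=cv2.INTER_CUBIC))
E
```

```text
bench z -0.00038170713448629743
[438. 116.] [425 109  21  21 156] lo [ 0.802 -0.29   0.04 ] hi [ 0.85  -0.239  0.075]
[507. 126.] [464 110 116  28 432] lo [ 0.779 -0.653  0.04 ] hi [ 0.85  -0.352  0.075]
[427. 129.] [421 118  17  17  72] lo [ 0.788 -0.272  0.041] hi [ 0.831 -0.228  0.075]
[331. 142.] [322 130  20  24 234] lo [ 0.737 -0.005  0.04 ] hi [0.794 0.049 0.075]
[422. 181.] [411 171  22  21 113] lo [ 0.628 -0.252  0.04 ] hi [ 0.682 -0.197  0.058]
[372. 183.] [362 174  21  20  93] lo [ 0.621 -0.116  0.04 ] hi [ 0.675 -0.061  0.059]
[457. 208.] [446 198  23  21 123] lo [ 0.552 -0.346  0.04 ] hi [ 0.607 -0.29   0.058]
[578. 269.] [ 549  221   58   95 1473] lo [ 0.296 -0.692  0.04 ] hi [ 0.542 -0.567  0.065]
[385. 232.] [374 222  21  21 161] lo [ 0.488 -0.145  0.04 ] hi [ 0.542 -0.091  0.063]
[467. 268.] [456 258  23  21 130] lo [ 0.391 -0.367  0.04 ] hi [ 0.445 -0.311  0.058]
[337. 278.] [332 275  10   8  31] lo [ 0.381 -0.001  0.04 ] hi [0.399 0.023 0.045]
[416. 313.] [396 296  41  35 925] lo [ 0.256 -0.253  0.04 ] hi [ 0.344 -0.148  0.056]
[568. 345.] [561 336  16  20 165] lo [ 0.2  -0.6   0.04] hi [ 0.242 -0.576  0.074]
mat 3722 ((497.2596435546875, -124.29930877685547), (183.9396209716797, 182.24905395507812), 83.43147277832031) 0.005853006819244354
blue 1560 ((564.9597778320312, 215.16143798828125), (160.95004272460938, 193.5961151123047), 5.583927154541016) 0.011920548634346762
red 18 [0.55576959 0.26554347 0.26077581] [0.56150439 0.2727225  0.27698338] [0.55855972 0.26884574 0.27013514]
yel 12 [0.56308669 0.17233332 0.27183972] [0.57032066 0.18457662 0.28616557] [0.56686299 0.17929408 0.28089463]
blue 164 [0.50707898 0.10095597 0.15000312] [0.8306671  0.41975612 0.22283494] [0.5959269  0.20035072 0.17729417]
```

View pics/top0z.png

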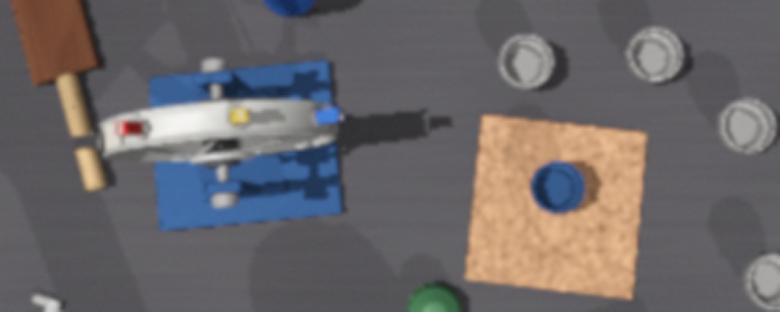

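View pics/side0z.png

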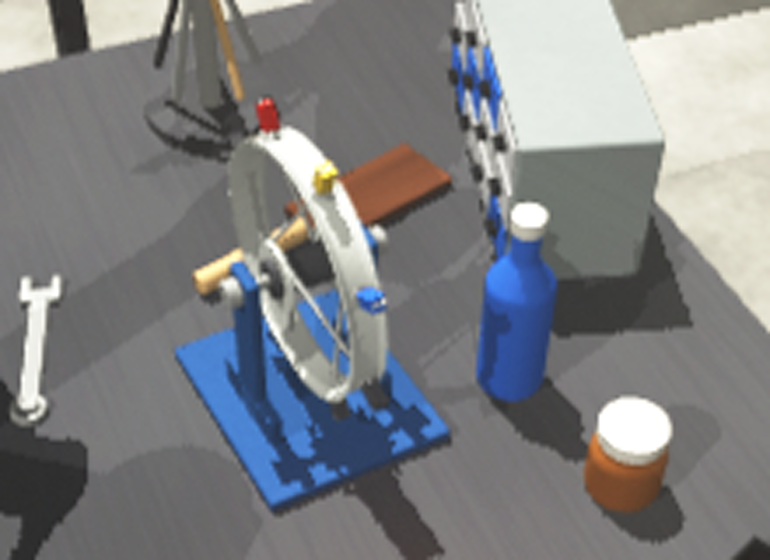

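```bash
cat >> h.py <<'E'
def tri(fs,uvs):
    A=np.zeros((3,3));b=np.zeros(3)
    for f,(u,v) in zip(fs,uvs):
        o=-f['R'].T@f['t'];d=f['R'].T@np.linalg.inv(f['intrinsics'])@np.array([u,v,1.]);d/=np.linalg.norm(d)
        M=np.eye(3)-np.outer(d,d);A+=M;b+=M@o
    x=np.linalg.solve(A,b);return x
def blob(f,col,guess,rad):
    hsv=cv2.cvtColor(f['pixels'],cv2.COLOR_RGB2HSV);H,S,V=[a.astype(int) for a in cv2.split(hsv)]
    m={'red':((H<8)|(H>172))&(S>140),'yel':(H>18)&(H<36)&(S>110),'blue':(H>100)&(H<128)&(S>120)}[col]
    v,u=np.indices(m.shape);m=m&(np.hypot(u-guess[0],v-guess[1])<rad)
    return np.array([u[m].mean(),v[m].mean()]),m.sum()
E
python3 - <<'E'
from h import *
ft=dict(np.load('pics/top0.npz'));fs=dict(np.load('pics/side0.npz'))
for c,gt,gs in [('red',(221,209),(296,124)),('yel',(262,204),(312,141)),('blue',(295,204),(326,175))]:
    a,na=blob(ft,c,gt,9);b,nb=blob(fs,c,gs,9)
    x=tri([ft,fs],[a,b]); print(c,a,na,b,nb,x.round(4),(proj(ft,x)-a).round(1),(proj(fs,x)-b).round(1))
    th=np.radians(5.4);d=x[:2]-[.565,.215]; print('  stand xy',d[0]*np.cos(th)+d[1]*np.sin(th),-d[0]*np.sin(th)+d[1]*np.cos(th),x[2]-.155)
E
```

```text
red [220.3 208.8] 20 [296.         122.80487805] 41 [0.5588 0.2702 0.2675] [-0.1  0.2] [ 0.2 -0. ]
  stand xy -0.0009868976398560853 0.055523486942494184 0.11252054994890612
yel [260.875 204.625] 16 [312.36666667 141.06666667] 30 [0.5682 0.1806 0.2705] [ 0.1 -0.2] [-0.2  0. ]
  stand xy -7.114935400593606e-05 -0.034556707706802484 0.11552498189432589
blue [295.10144928 201.73913043] 69 [325.3030303 174.6969697] 33 [0.5779 0.1117 0.2115] [-0.4  1.1] [ 1.  -0.1]
  stand xy 0.0031254117047727105 -0.1040967928158417 0.05647772734247908
```

```bash
cat >> h.py <<'E'
from scipy.spatial.transform import Rotation as Ro
from scipy.linalg import logm,expm
yaw=np.radians(5.4); AX=np.array([.565,.215,.155])
def Rq(q): return Ro.from_quat(np.roll(q,-1)).as_matrix()
def wheel_pose(ang,r,ax=None,phi=0.):
    ax=AX if ax is None else ax
    yv=np.array([-np.sin(yaw),np.cos(yaw),0]);z=np.array([0,0,1.])
    u=np.cos(ang)*z+np.sin(ang)*yv; t=np.cos(ang)*yv-np.sin(ang)*z
    R=np.stack([t,np.cross(-u,t),-u],1)@Ro.from_rotvec([0,0,phi]).as_matrix()
    return ax+r*u,R
def down_pose(p,az):
    x=np.array([np.cos(az),np.sin(az),0]);z=np.array([0,0,-1.]);return np.array(p,float),np.stack([x,np.cross(z,x),z],1)
def T(p,R):
    M=np.eye(4);M[:3,:3]=R;M[:3,3]=p;return M
def cur():
    s=readout.observe();return np.array(s['position']),Rq(s['tool_rot']),s
def plan(p,R,n=None,p0=None,R0=None):
    if p0 is None:p0,R0,_=cur()
    M=np.linalg.inv(T(p0,R0))@T(p,R)
    ang=np.linalg.norm(Ro.from_matrix(M[:3,:3]).as_rotvec());d=np.linalg.norm(M[:3,3])
    nn=int(np.ceil(max(ang/.17,d/.045,1)));n=n or nn
    rv=Ro.from_matrix(M[:3,:3]).as_rotvec()
    inc=expm(np.real(logm(M))/n)
    print(f'n={n} (min {nn}) dist {d:.4f} ang {ang:.3f} slide',(inc[:3,3]/.05).round(3).tolist(),'dr',(rv/n).round(4).tolist())
def st():
    p,R,s=cur();print('t',round(s['time'],2),'p',p.round(4),'x',R[:,0].round(3),'z',R[:,2].round(3),'q',s['qpos'].round(2),'F',s['ft_force'].round(1),'M',s['moment'].round(2),'w',round(s['width'],4))
E
python3 - <<'E'
from h import *
st(); p0,R0,_=cur()
p,R=wheel_pose(.478,.20); print(p,R.round(3).tolist()); plan(p,R)
plan(*wheel_pose(.478,.131),p0=p,R0=R)
E
```

```text
t 0.15 p [0.2595 0.5126 0.2475] x [ 0.452  0.892 -0.001] z [-0.001 -0.001 -1.   ] q [ 0.89  0.16  1.6  -0.    1.39 -0.21] F [-0.2 -0.7 -1. ] M [ 0.02 -0.01  0.01] w 0.0853
[0.55634195 0.30659255 0.33258334] [[-0.084, 0.996, 0.043], [0.884, 0.094, -0.458], [-0.46, -0.0, -0.888]]
n=9 (min 9) dist 0.3712 ang 0.734 slide [-0.34, 0.761, -0.104] dr [-0.015, -0.0515, -0.0613]
n=2 (min 2) dist 0.0690 ang 0.000 slide [0.0, 0.0, 0.69] dr [-0.0, -0.0, 0.0]
```

Request:
send_rows(
  motion=[
    {"slide": [-0.34,0.761,-0.104],"dr": [-0.015,-0.0515,-0.0613],"fingers": 0},
    {"slide": [-0.34,0.761,-0.104],"dr": [-0.015,-0.0515,-0.0613],"fingers": 0},
    {"slide": [-0.34,0.761,-0.104],"dr": [-0.015,-0.0515,-0.0613],"fingers": 0},
    {"slide": [-0.34,0.761,-0.104],"dr": [-0.015,-0.0515,-0.0613],"fingers": 0},
    {"slide": [-0.34,0.761,-0.104],"dr": [-0.015,-0.0515,-0.0613],"fingers": 0},
    {"slide": [-0.34,0.761,-0.104],"dr": [-0.015,-0.0515,-0.0613],"fingers": 0},
    {"slide": [-0.34,0.761,-0.104],"dr": [-0.015,-0.0515,-0.0613],"fingers": 0},
    {"slide": [-0.34,0.761,-0.104],"dr": [-0.015,-0.0515,-0.0613],"fingers": 0},
  ],
  force=20,
)

```text
time: 1.15
position: [0.5192, 0.3182, 0.3209]
tool_rot: [0.157, 0.68, 0.702, -0.143]
ft_force: [1.0, 0.6, 0.1]
width: 0.0427
```

```bash
python3 - <<'E'
from h import *
st(); plan(*wheel_pose(.478,.20)); snap('wrist','w1');snap('side','s1')
E
```

```text
t 1.15 p [0.5192 0.3182 0.3209] x [-0.026  0.91  -0.414] z [ 0.026 -0.413 -0.91 ] q [ 0.53  0.39  1.23 -0.38  1.72 -1.09] F [1.  0.6 0.1] M [0.19 0.03 0.03] w 0.0427
n=1 (min 1) dist 0.0406 ang 0.080 slide [-0.328, 0.737, -0.097] dr [-0.0147, -0.0512, -0.0599]
```

View pics/w1.png

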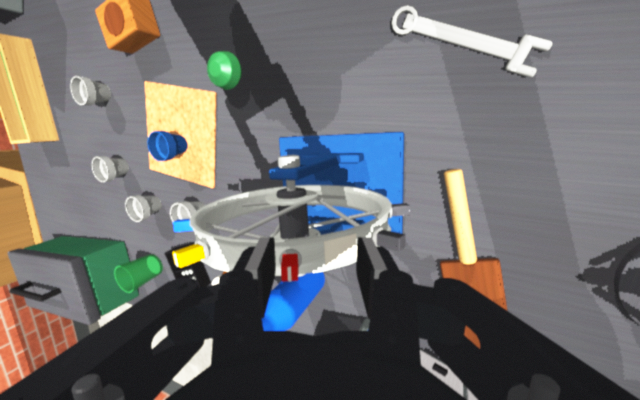

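Request:
send_rows(
  motion=[
    {"slide": [-0.328,0.737,-0.097],"dr": [-0.0147,-0.0512,-0.0599],"fingers": 0},
    {"slide": [0,0,0],"dr": [0,0,0],"fingers": 0},
  ],
)

```text
time: 1.5
position: [0.5559, 0.307, 0.3319]
tool_rot: [0.174, 0.655, 0.718, -0.159]
ft_force: [-0.4, -0.3, -0.6]
width: 0.0428
```

```bash
python3 - <<'E'
from h import *
st(); plan(*wheel_pose(.478,.20)); f=snap('wrist','w2')
fl=np.load('pics/w1.npz')
for r in (.110,.122,.134):
  for w in (.44,.478,.52): print(r,w,proj(f,wheel_pose(w,r)[0]).round(1))
cv2.imwrite('pics/w2z.png',cv2.resize(f['pixels'][200:360,200:420,::-1],None,fx=3.5,fy=3.5))
P=pts(f);hsv=cv2.cvtColor(f['pixels'],cv2.COLOR_RGB2HSV);m=((hsv[...,0]<8)|(hsv[...,0]>172))&(hsv[...,1]>140);m[:200]=0;m[:,:200]=0;m[:,420:]=0;m[330:]=0
q=P[m];d=q-AX;yv=np.array([-np.sin(yaw),np.cos(yaw),0]);xv=np.array([np.cos(yaw),np.sin(yaw),0])
a=np.arctan2(d@yv,d[:,2]);r=np.hypot(d@yv,d[:,2]);x=d@xv
print(m.sum(),np.percentile(a,[5,50,95]),np.percentile(r,[5,50,95]),np.percentile(x,[5,50,95]))
E
```

```text
t 1.5 p [0.5559 0.307  0.3319] x [-0.08   0.885 -0.458] z [ 0.043 -0.456 -0.889] q [ 0.51  0.46  1.13 -0.44  1.74 -1.19] F [-0.4 -0.3 -0.6] M [0.25 0.07 0.03] w 0.0428
n=1 (min 1) dist 0.0009 ang 0.004 slide [-0.015, 0.008, -0.007] dr [-0.0006, -0.0019, -0.0034]
0.11 0.44 [309.8 211.5]
0.11 0.478 [315.3 211.5]
0.11 0.52 [321.3 211.4]
0.122 0.44 [308.9 216.4]
0.122 0.478 [315.3 216.4]
0.122 0.52 [322.4 216.3]
0.134 0.44 [307.9 221.9]
0.134 0.478 [315.4 221.9]
0.134 0.52 [323.5 221.8]
313 [0.4400723  0.48148949 0.51875714] [0.115341   0.13267931 0.13408072] [-0.00607184 -0.00448147  0.0040263 ]
```

View pics/w2z.png

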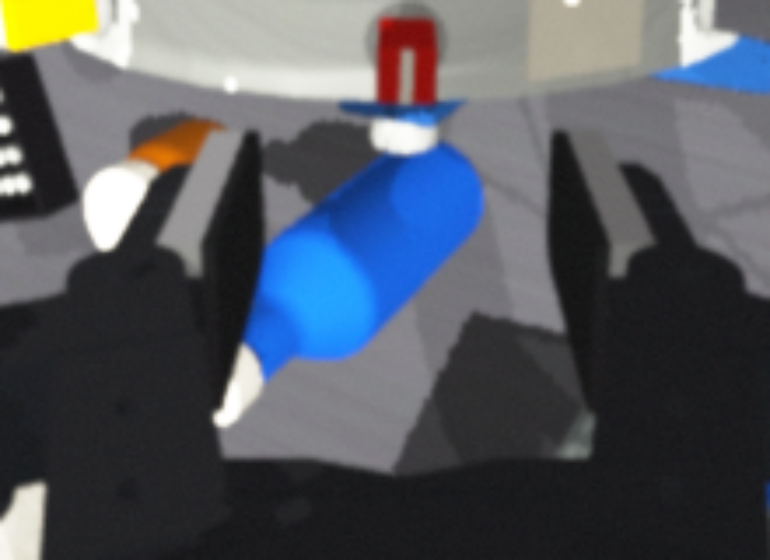

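Request:
send_rows(
  motion=[
    {"slide": [-0.01,0.01,0.5],"dr": [0,-0.002,-0.003],"fingers": 0},
    {"slide": [0,0,0.5],"dr": [0,0,0],"fingers": 0},
    {"slide": [0,0,0.37],"dr": [0,0,0],"fingers": 0},
    {"slide": [0,0,0],"dr": [0,0,0],"fingers": -0.6},
    {"slide": [0,0,0],"dr": [0,0,0],"fingers": -1},
    {"slide": [0,0,0],"dr": [0,0,0],"fingers": -1},
    {"slide": [0,0,0],"dr": [0,0,0],"fingers": -1},
    {"slide": [0,0,0],"dr": [0,0,0],"fingers": -1},
  ],
  force=20,
)

```text
time: 2.55
position: [0.5586, 0.2759, 0.2726]
tool_rot: [0.175, 0.654, 0.719, -0.159]
ft_force: [-3.9, 0.3, 2.1]
width: 0.0113
```

```bash
python3 - <<'E'
from h import *
st(); plan(*wheel_pose(.478,.131)); f=snap('wrist','w3');snap('side','s3')
plan(*wheel_pose(.478,.131,phi=1.5708))
E
```

```text
t 2.55 p [0.5586 0.2759 0.2726] x [-0.084  0.884 -0.46 ] z [ 0.044 -0.458 -0.888] q [ 0.46  0.44  1.27 -0.44  1.61 -1.18] F [-3.9  0.3  2.1] M [ 0.16  0.6  -0.35] w 0.0113
n=1 (min 1) dist 0.0018 ang 0.001 slide [-0.005, 0.013, 0.032] dr [0.0005, -0.0002, 0.0008]
n=10 (min 10) dist 0.0017 ang 1.572 slide [0.0, 0.001, 0.003] dr [0.0, -0.0001, 0.1572]
```

View pics/w3.png

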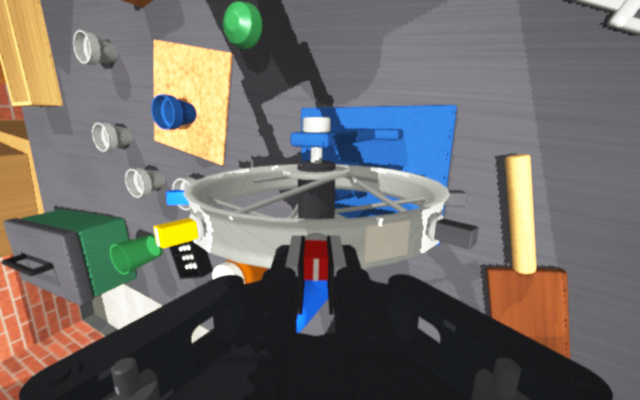

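Request:
send_rows(
  motion=[
    {"slide": [0,0,0],"dr": [0,0,0.157],"fingers": -1},
    {"slide": [0,0,0],"dr": [0,0,0.157],"fingers": -1},
    {"slide": [0,0,0],"dr": [0,0,0.157],"fingers": -1},
    {"slide": [0,0,0],"dr": [0,0,0.157],"fingers": -1},
    {"slide": [0,0,0],"dr": [0,0,0.157],"fingers": -1},
    {"slide": [0,0,0],"dr": [0,0,0.157],"fingers": -1},
    {"slide": [0,0,0],"dr": [0,0,0.157],"fingers": -1},
    {"slide": [0,0,0],"dr": [0,0,0.157],"fingers": -1},
  ],
)

```text
time: 3.65
position: [0.5587, 0.276, 0.2726]
tool_rot: [0.235, 0.952, 0.195, -0.025]
ft_force: [-3.4, 1.3, 2.4]
width: 0.0112
```

Request:
send_rows(
  motion=[
    {"slide": [0,0,0],"dr": [0,0,0.157],"fingers": -1},
    {"slide": [0,0,0],"dr": [0,0,0.157],"fingers": -1},
    {"slide": [0,0,0],"dr": [0,0,0],"fingers": -1},
    {"slide": [0,0,0],"dr": [0,0,0],"fingers": -1},
    {"slide": [0,0,0],"dr": [0,0,0],"fingers": -1},
  ],
)

```text
time: 4.28
position: [0.5587, 0.276, 0.2726]
tool_rot: [0.236, 0.97, 0.048, 0.011]
ft_force: [-3.8, 3.1, 3.4]
width: 0.0111
```

```bash
python3 - <<'E'
from h import *
st(); f=snap('wrist','w4');plan(*wheel_pose(.478,.131,phi=1.5708))
E
```

```text
t 4.28 p [0.5587 0.276  0.2726] x [ 0.995  0.099 -0.001] z [ 0.044 -0.457 -0.888] q [ 0.46  0.44  1.27 -0.44  1.61  0.39] F [-3.8  3.1  3.4] M [ 0.31  0.7  -0.42] w 0.0111
n=1 (min 1) dist 0.0017 ang 0.005 slide [0.01, 0.007, 0.032] dr [-0.0006, -0.001, 0.0045]
```

View pics/w4.png

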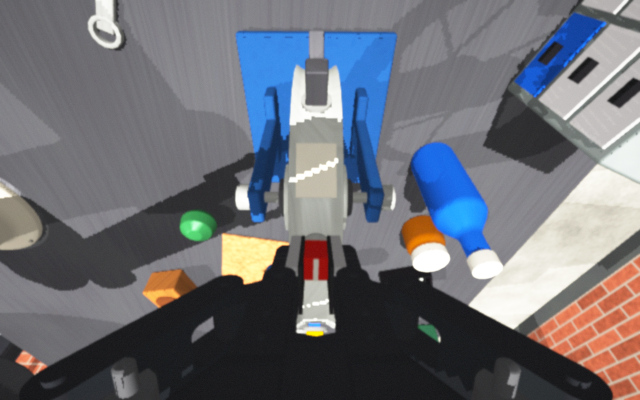

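```bash
python3 - <<'E'
from h import *
p,R=wheel_pose(.478,.205,phi=1.575)
plan(*wheel_pose(-.307,.20),p0=p,R0=R)
E
```

```text
n=11 (min 11) dist 0.1550 ang 1.721 slide [-0.21, 0.24, 0.021] dr [0.0559, 0.0557, -0.1351]
```

Request:
send_rows(
  motion=[
    {"slide": [0,0,0],"dr": [0,0,0],"fingers": -0.3},
    {"slide": [0,0,0],"dr": [0,0,0],"fingers": -0.1},
    {"slide": [0,0,-0.3],"dr": [0,0,0],"fingers": 0},
    {"slide": [0,0,-0.6],"dr": [0,0,0],"fingers": 0},
    {"slide": [0,0,-0.6],"dr": [0,0,0],"fingers": 0},
  ],
)

```text
time: 4.95
position: [0.5557, 0.3105, 0.3404]
tool_rot: [0.236, 0.97, 0.047, 0.012]
ft_force: [0.9, 0.2, 0.4]
width: 0.0429
```

```bash
python3 - <<'E'
from h import *
st();plan(*wheel_pose(-.307,.20),n=11); snap('wrist','w5')
E
```

```text
t 4.95 p [0.5557 0.3105 0.3404] x [0.995 0.096 0.   ] z [ 0.045 -0.458 -0.888] q [ 0.51  0.46  1.11 -0.44  1.76  0.37] F [0.9 0.2 0.4] M [0.28 0.05 0.02] w 0.0429
n=11 (min 11) dist 0.1565 ang 1.716 slide [-0.212, 0.241, 0.028] dr [0.0558, 0.0557, -0.1346]
```

View pics/w5.png

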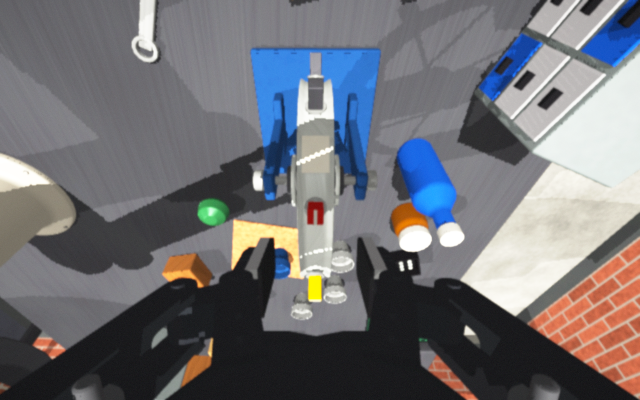

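```bash
python3 - <<'E'
from h import *
p,R,_=cur();M=T(p,R);inc=T(np.array([-.212,.241,.028])*.05,Ro.from_rotvec([.0558,.0557,-.1346]).as_matrix())
for i in range(11): M=M@inc; print(M[:3,3].round(3),np.linalg.norm(M[1:3,3]-AX[1:]).round(3),end=' ')
E
```

```text
[0.547 0.3   0.349] 0.212 [0.539 0.286 0.353] 0.21 [0.534 0.271 0.356] 0.208 [0.531 0.256 0.358] 0.207 [0.53  0.24  0.359] 0.206 [0.532 0.224 0.36 ] 0.205 [0.536 0.208 0.36 ] 0.205 [0.542 0.193 0.358] 0.204 [0.55  0.18  0.356] 0.204 [0.56  0.167 0.353] 0.204 [0.572 0.157 0.349] 0.203
```

Request:
send_rows(
  motion=[
    {"slide": [-0.212,0.241,0.028],"dr": [0.0558,0.0557,-0.1346],"fingers": 0},
    {"slide": [-0.212,0.241,0.028],"dr": [0.0558,0.0557,-0.1346],"fingers": 0},
    {"slide": [-0.212,0.241,0.028],"dr": [0.0558,0.0557,-0.1346],"fingers": 0},
    {"slide": [-0.212,0.241,0.028],"dr": [0.0558,0.0557,-0.1346],"fingers": 0},
    {"slide": [-0.212,0.241,0.028],"dr": [0.0558,0.0557,-0.1346],"fingers": 0},
    {"slide": [-0.212,0.241,0.028],"dr": [0.0558,0.0557,-0.1346],"fingers": 0},
    {"slide": [-0.212,0.241,0.028],"dr": [0.0558,0.0557,-0.1346],"fingers": 0},
    {"slide": [-0.212,0.241,0.028],"dr": [0.0558,0.0557,-0.1346],"fingers": 0},
  ],
)

```text
time: 6.0
position: [0.5411, 0.1902, 0.3535]
tool_rot: [-0.015, 0.81, 0.581, 0.084]
ft_force: [-0.4, 0.1, 0.1]
width: 0.0429
```

Request:
send_rows(
  motion=[
    {"slide": [-0.212,0.241,0.028],"dr": [0.0558,0.0557,-0.1346],"fingers": 0},
    {"slide": [-0.212,0.241,0.028],"dr": [0.0558,0.0557,-0.1346],"fingers": 0},
    {"slide": [-0.212,0.241,0.028],"dr": [0.0558,0.0557,-0.1346],"fingers": 0},
    {"slide": [0,0,0],"dr": [0,0,0],"fingers": 0},
    {"slide": [0,0,0],"dr": [0,0,0],"fingers": 0},
  ],
)

```text
time: 6.62
position: [0.5705, 0.1547, 0.3441]
tool_rot: [-0.113, 0.666, 0.731, 0.102]
ft_force: [-0.4, -1.3, 1.0]
width: 0.0426
```

```bash
cat >> h.py <<'E'
def nip(f,col):
    P=pts(f);hsv=cv2.cvtColor(f['pixels'],cv2.COLOR_RGB2HSV);H,S,V=[a.astype(int) for a in cv2.split(hsv)]
    m={'red':((H<8)|(H>172))&(S>140),'yel':(H>18)&(H<36)&(S>110),'blue':(H>100)&(H<128)&(S>120)}[col]
    d=P-AX;yv=np.array([-np.sin(yaw),np.cos(yaw),0]);xv=np.array([np.cos(yaw),np.sin(yaw),0])
    r=np.hypot(d@yv,d[...,2]);a=np.arctan2(d@yv,d[...,2]);x=d@xv
    m=m&(r>.112)&(r<.14)&(abs(x)<.012); n=m.sum()
    if n<5: print(col,'n',n);return
    print(col,n,'ang',np.percentile(a[m],[5,50,95]).round(3),'r',np.percentile(r[m],[5,50,95]).round(4),'x',np.percentile(x[m],[5,50,95]).round(4))
    v,u=np.where(m);print('   px',u.mean().round(),v.mean().round())
E
python3 - <<'E'
from h import *
st();plan(*wheel_pose(-.307,.131)); f=snap('wrist','w6');[nip(f,c) for c in ('red','yel','blue')]
E
```

```text
t 6.62 p [0.5705 0.1547 0.3441] x [-0.088  0.95   0.301] z [-0.028  0.3   -0.954] q [-0.09  0.14  1.46  0.3   1.6  -1.75] F [-0.4 -1.3  1. ] M [-0.15 -0.01  0.  ] w 0.0426
n=2 (min 2) dist 0.0676 ang 0.002 slide [0.007, 0.002, 0.676] dr [-0.0001, 0.0006, -0.0008]
red 427 ang [0.418 0.428 0.496] r [0.1139 0.125  0.1333] x [-0.006  -0.0017  0.0045]
   px 421.0 203.0
yel 332 ang [-0.358 -0.318 -0.274] r [0.1153 0.133  0.1343] x [-0.0064 -0.0043  0.0042]
   px 317.0 216.0
blue 418 ang [-1.111 -1.056 -1.046] r [0.1142 0.1247 0.1339] x [-0.0063 -0.0019  0.0041]
   px 215.0 203.0
```

View pics/w6.png

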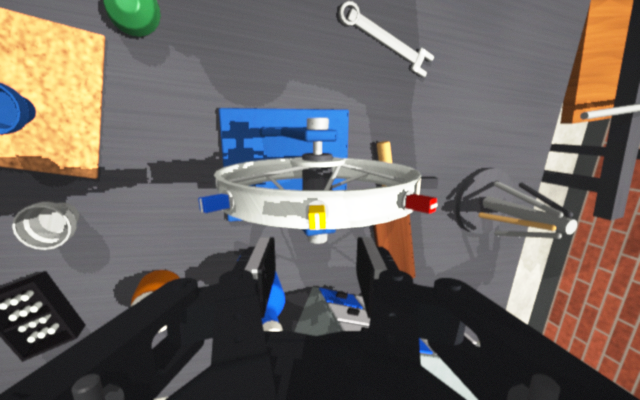

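Request:
send_rows(
  motion=[
    {"slide": [-0.01,0,0.5],"dr": [0,0,0],"fingers": 0},
    {"slide": [0,-0.01,0.5],"dr": [0,0,0],"fingers": 0},
    {"slide": [0,0,0.36],"dr": [0,0,0],"fingers": 0},
    {"slide": [0,0,0],"dr": [0,0,0],"fingers": -0.6},
    {"slide": [0,0,0],"dr": [0,0,0],"fingers": -1},
    {"slide": [0,0,0],"dr": [0,0,0],"fingers": -1},
    {"slide": [0,0,0],"dr": [0,0,0],"fingers": -1},
    {"slide": [0,0,0],"dr": [0,0,0],"fingers": -1},
  ],
  force=20,
)

```text
time: 7.68
position: [0.5684, 0.1743, 0.2795]
tool_rot: [-0.113, 0.665, 0.731, 0.103]
ft_force: [-3.3, 1.7, 2.1]
width: 0.0113
```

```bash
python3 - <<'E'
from h import *
st(); f=snap('wrist','w7');[nip(f,c) for c in ('red','yel','blue')]
E
```

```text
t 7.67 p [0.5684 0.1743 0.2795] x [-0.09   0.949  0.302] z [-0.029  0.301 -0.953] q [-0.06  0.17  1.55  0.3   1.47 -1.76] F [-3.3  1.7  2.1] M [0.31 0.41 0.17] w 0.0113
red 907 ang [0.404 0.415 0.483] r [0.1135 0.1244 0.1332] x [-0.0061 -0.0023  0.0042]
   px 459.0 234.0
yel 921 ang [-0.369 -0.326 -0.285] r [0.1155 0.1328 0.1347] x [-0.0066 -0.0055  0.0042]
   px 316.0 259.0
blue 856 ang [-1.136 -1.069 -1.058] r [0.1139 0.1245 0.1337] x [-0.0064 -0.0022  0.0041]
   px 178.0 232.0
```

View pics/w7.png

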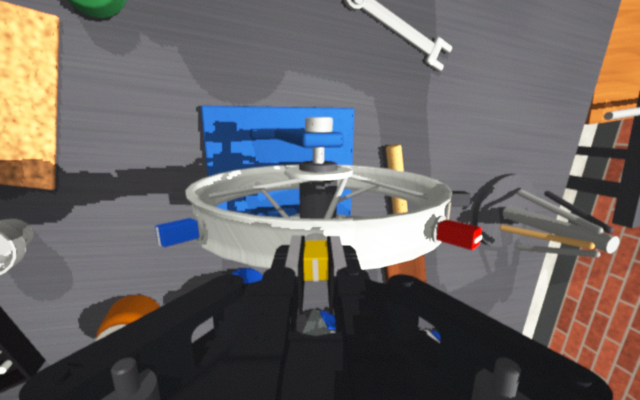

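Request:
send_rows(
  motion=[
    {"slide": [0,0,0],"dr": [0,0,0.157],"fingers": -1},
    {"slide": [0,0,0],"dr": [0,0,0.157],"fingers": -1},
    {"slide": [0,0,0],"dr": [0,0,0.157],"fingers": -1},
    {"slide": [0,0,0],"dr": [0,0,0.157],"fingers": -1},
    {"slide": [0,0,0],"dr": [0,0,0.157],"fingers": -1},
    {"slide": [0,0,0],"dr": [0,0,0.157],"fingers": -1},
    {"slide": [0,0,0],"dr": [0,0,0.157],"fingers": -1},
    {"slide": [0,0,0],"dr": [0,0,0.157],"fingers": -1},
  ],
)

```text
time: 8.72
position: [0.5683, 0.174, 0.2795]
tool_rot: [-0.152, 0.968, 0.198, 0.016]
ft_force: [-3.8, 0.5, 2.6]
width: 0.0115
```

Request:
send_rows(
  motion=[
    {"slide": [0,0,0],"dr": [0,0,0.157],"fingers": -1},
    {"slide": [0,0,0],"dr": [0,0,0.157],"fingers": -1},
    {"slide": [0,0,0],"dr": [0,0,0.157],"fingers": -1},
    {"slide": [0,0,0],"dr": [0,0,0.157],"fingers": -1},
    {"slide": [0,0,0],"dr": [0,0,0.157],"fingers": -1},
    {"slide": [0,0,0],"dr": [0,0,0.157],"fingers": -1},
    {"slide": [0,0,0],"dr": [0,0,0.157],"fingers": -1},
    {"slide": [0,0,0],"dr": [0,0,0.157],"fingers": -1},
  ],
)

```text
time: 9.72
position: [0.5681, 0.1742, 0.2795]
tool_rot: [-0.132, 0.9, -0.408, -0.076]
ft_force: [-3.8, 0.8, 3.5]
width: 0.0114
```

Request:
send_rows(
  motion=[
    {"slide": [0,0,0],"dr": [0,0,0.157],"fingers": -1},
    {"slide": [0,0,0],"dr": [0,0,0.157],"fingers": -1},
    {"slide": [0,0,0],"dr": [0,0,0.157],"fingers": -1},
    {"slide": [0,0,0],"dr": [0,0,0.157],"fingers": -1},
    {"slide": [0,0,0],"dr": [0,0,0],"fingers": -1},
    {"slide": [0,0,0],"dr": [0,0,0],"fingers": -1},
    {"slide": [0,0,0],"dr": [0,0,0],"fingers": -1},
  ],
)

```text
time: 10.6
position: [0.5683, 0.1742, 0.2796]
tool_rot: [-0.103, 0.732, -0.663, -0.113]
ft_force: [-4.8, 0.4, 5.8]
width: 0.0114
```

```bash
python3 - <<'E'
from h import *
st(); f=snap('wrist','w8');[nip(f,c) for c in ('red','yel','blue')]
plan(*wheel_pose(-.316,.131,phi=np.pi))
for a in (.4,.5): plan(*wheel_pose(a,.131,phi=np.pi))
E
```

```text
t 10.6 p [0.5683 0.1742 0.2796] x [ 0.094 -0.949 -0.302] z [-0.029  0.301 -0.953] q [-0.06  0.17  1.55  0.3   1.48  1.38] F [-4.8  0.4  5.8] M [0.49 0.79 0.18] w 0.0114
red 917 ang [0.402 0.414 0.479] r [0.1136 0.1243 0.1332] x [-0.0048  0.002   0.0059]
   px 172.0 233.0
yel 925 ang [-0.37  -0.327 -0.286] r [0.1155 0.1329 0.1348] x [-0.0047  0.0051  0.0062]
   px 315.0 260.0
blue 905 ang [-1.136 -1.071 -1.059] r [0.114  0.1246 0.1338] x [-0.0054  0.0016  0.0057]
   px 453.0 233.0
n=1 (min 1) dist 0.0006 ang 0.010 slide [-0.004, -0.012, 0.003] dr [0.0006, -0.0093, 0.0045]
n=5 (min 5) dist 0.0920 ang 0.707 slide [-0.375, -0.003, 0.025] dr [-0.0002, 0.1413, 0.0009]
n=5 (min 5) dist 0.1042 ang 0.807 slide [-0.426, -0.004, 0.033] dr [-0.0002, 0.1613, 0.0009]
```

View pics/w8.png

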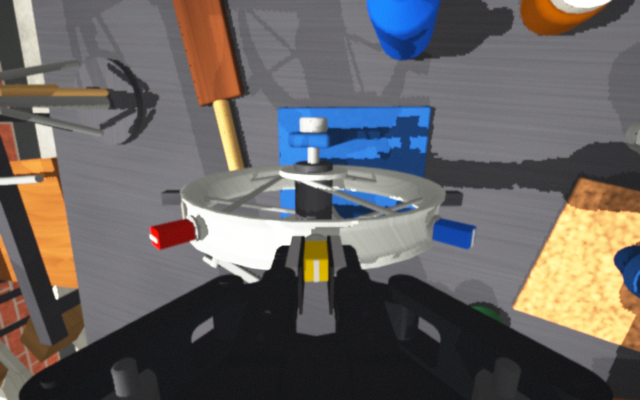

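```bash
python3 - <<'E'
from h import *
p,R=cur()[:2]
# pure rotation of current pose about axle by +.8 (axis: -stand x ... sign so top goes +y)
xv=np.array([np.cos(yaw),np.sin(yaw),0]);Q=Ro.from_rotvec(-xv*.8).as_matrix()
plan(AX+Q@(p-AX),Q@R,n=8); print(AX+Q@(p-AX), np.linalg.norm((p-AX)-xv*((p-AX)@xv)))
E
```

```text
n=8 (min 5) dist 0.1021 ang 0.800 slide [-0.262, -0.001, 0.01] dr [-0.0005, 0.1, 0.0001]
[0.5586914  0.27553381 0.27115404] 0.13113184316823392
```

Request:
send_rows(
  motion=[
    {"slide": [-0.262,0,0.01],"dr": [0,0.1,0],"fingers": -1},
    {"slide": [-0.262,0,0.01],"dr": [0,0.1,0],"fingers": -1},
    {"slide": [-0.262,0,0.01],"dr": [0,0.1,0],"fingers": -1},
    {"slide": [-0.262,0,0.01],"dr": [0,0.1,0],"fingers": -1},
    {"slide": [-0.262,0,0.01],"dr": [0,0.1,0],"fingers": -1},
    {"slide": [-0.262,0,0.01],"dr": [0,0.1,0],"fingers": -1},
    {"slide": [-0.262,0,0.01],"dr": [0,0.1,0],"fingers": -1},
    {"slide": [-0.262,0,0.01],"dr": [0,0.1,0],"fingers": -1},
  ],
)

```text
time: 11.65
position: [0.5588, 0.2763, 0.2715]
tool_rot: [0.165, 0.718, -0.651, 0.182]
ft_force: [-2.8, -1.1, 1.2]
width: 0.011
```

Request:
send_rows(
  motion=[
    {"slide": [0,0,0],"dr": [0,0,0],"fingers": -1},
    {"slide": [0,0,0],"dr": [0,0,0],"fingers": -0.3},
    {"slide": [0,0,0],"dr": [0,0,0],"fingers": -0.1},
    {"slide": [0,0,-0.3],"dr": [0,0,0],"fingers": 0},
    {"slide": [0,0,-0.6],"dr": [0,0,0],"fingers": 0},
    {"slide": [0,0,-0.6],"dr": [0,0,0],"fingers": 0},
  ],
)

```text
time: 12.4
position: [0.5554, 0.3111, 0.3383]
tool_rot: [0.164, 0.718, -0.652, 0.181]
ft_force: [0.7, -1.2, -0.2]
width: 0.0428
```

```bash
python3 - <<'E'
from h import *
st(); f=snap('wrist','w9');[nip(f,c) for c in ('red','yel','blue')]
w=-.3
plan(*wheel_pose(w,.20,phi=0)); plan(*wheel_pose(w,.20,phi=np.pi/2))
E
```

```text
t 12.4 p [0.5554 0.3111 0.3383] x [ 0.084 -0.877  0.473] z [ 0.045 -0.471 -0.881] q [ 0.52  0.47  1.11 -0.46  1.76  1.95] F [ 0.7 -1.2 -0.2] M [0.27 0.03 0.01] w 0.0428
red 396 ang [1.227 1.239 1.299] r [0.1139 0.1248 0.1335] x [-0.0046  0.0016  0.0058]
   px 213.0 201.0
yel 307 ang [0.455 0.5   0.536] r [0.1156 0.1327 0.1342] x [-0.0041  0.004   0.006 ]
   px 311.0 213.0
blue 384 ang [-0.312 -0.249 -0.237] r [0.1141 0.1243 0.1335] x [-0.0047  0.0015  0.0058]
   px 410.0 201.0
n=19 (min 19) dist 0.1577 ang 3.140 slide [0.015, 0.259, 0.018] dr [0.0636, -0.0006, -0.1525]
n=11 (min 11) dist 0.1577 ang 1.718 slide [0.241, 0.215, 0.033] dr [0.0556, -0.0566, -0.1345]
```

View pics/w9.png

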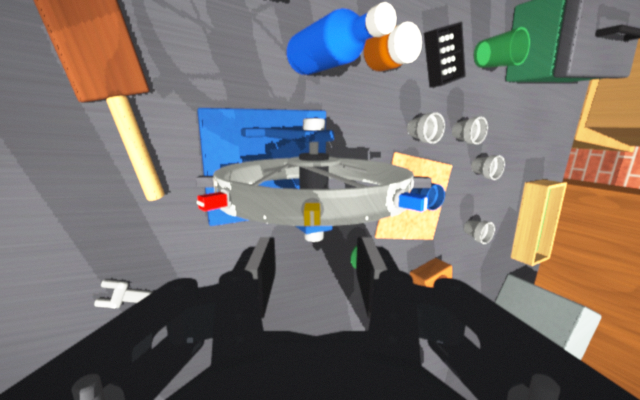

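```bash
python3 - <<'E'
from h import *
p,R,_=cur();plan(*wheel_pose(-.29,.20,phi=np.pi/2),n=12);M=T(p,R)
from h import *
inc=T(np.array([.221,.198,.031])*.05,Ro.from_rotvec([.0508,-.0517,-.1233]).as_matrix())
for i in range(12): M=M@inc; print(M[:3,3].round(3),np.linalg.norm(M[1:3,3]-AX[1:]).round(3),end=' ')
E
```

```text
n=12 (min 11) dist 0.1558 ang 1.714 slide [0.217, 0.196, 0.029] dr [0.0503, -0.0513, -0.1234]
[0.547 0.302 0.346] 0.21 [0.54  0.289 0.35 ] 0.208 [0.535 0.275 0.353] 0.207 [0.531 0.261 0.355] 0.205 [0.53  0.246 0.356] 0.204 [0.53  0.231 0.357] 0.203 [0.532 0.217 0.357] 0.202 [0.537 0.203 0.356] 0.202 [0.543 0.189 0.355] 0.201 [0.551 0.177 0.352] 0.201 [0.56  0.165 0.349] 0.201 [0.571 0.156 0.346] 0.2
```

Request:
send_rows(
  motion=[
    {"slide": [0.217,0.196,0.029],"dr": [0.0503,-0.0513,-0.1234],"fingers": 0},
    {"slide": [0.217,0.196,0.029],"dr": [0.0503,-0.0513,-0.1234],"fingers": 0},
    {"slide": [0.217,0.196,0.029],"dr": [0.0503,-0.0513,-0.1234],"fingers": 0},
    {"slide": [0.217,0.196,0.029],"dr": [0.0503,-0.0513,-0.1234],"fingers": 0},
    {"slide": [0.217,0.196,0.029],"dr": [0.0503,-0.0513,-0.1234],"fingers": 0},
    {"slide": [0.217,0.196,0.029],"dr": [0.0503,-0.0513,-0.1234],"fingers": 0},
    {"slide": [0.217,0.196,0.029],"dr": [0.0503,-0.0513,-0.1234],"fingers": 0},
    {"slide": [0.217,0.196,0.029],"dr": [0.0503,-0.0513,-0.1234],"fingers": 0},
  ],
)

```text
time: 13.45
position: [0.5358, 0.2015, 0.352]
tool_rot: [-0.042, 0.975, -0.209, 0.06]
ft_force: [0.2, 0.4, 0.7]
width: 0.0427
```

Request:
send_rows(
  motion=[
    {"slide": [0.217,0.196,0.029],"dr": [0.0503,-0.0513,-0.1234],"fingers": 0},
    {"slide": [0.217,0.196,0.029],"dr": [0.0503,-0.0513,-0.1234],"fingers": 0},
    {"slide": [0.217,0.196,0.029],"dr": [0.0503,-0.0513,-0.1234],"fingers": 0},
    {"slide": [0.217,0.196,0.029],"dr": [0.0503,-0.0513,-0.1234],"fingers": 0},
    {"slide": [0,0,0],"dr": [0,0,0],"fingers": 0},
    {"slide": [0,0,0],"dr": [0,0,0],"fingers": 0},
  ],
)

```text
time: 14.2
position: [0.569, 0.1561, 0.3415]
tool_rot: [-0.142, 0.989, 0.044, -0.01]
ft_force: [-0.1, 0.1, -0.2]
width: 0.0424
```

```bash
python3 - <<'E'
from h import *
st(); f=snap('wrist','w10');[nip(f,c) for c in ('red','yel','blue')]
plan(*wheel_pose(-.29,.131,phi=np.pi/2),n=2)
E
```

```text
t 14.2 p [0.569  0.1561 0.3415] x [ 0.996  0.091 -0.007] z [-0.032  0.28  -0.959] q [-0.08  0.14  1.46  0.28  1.6  -0.17] F [-0.1  0.1 -0.2] M [-0.13 -0.03  0.01] w 0.0424
red 296 ang [1.225 1.237 1.248] r [0.1138 0.1231 0.132 ] x [-0.006  -0.0001  0.0058]
   px 317.0 56.0
yel 441 ang [0.439 0.447 0.524] r [0.1147 0.1269 0.1335] x [-0.0051 -0.0002  0.0049]
   px 317.0 87.0
blue 301 ang [-0.33  -0.257 -0.244] r [0.1161 0.133  0.1345] x [-0.0054 -0.0004  0.0045]
   px 317.0 212.0
n=2 (min 2) dist 0.0649 ang 0.008 slide [0.02, -0.03, 0.648] dr [0.0021, 0.0028, -0.0022]
```

View pics/w10.png

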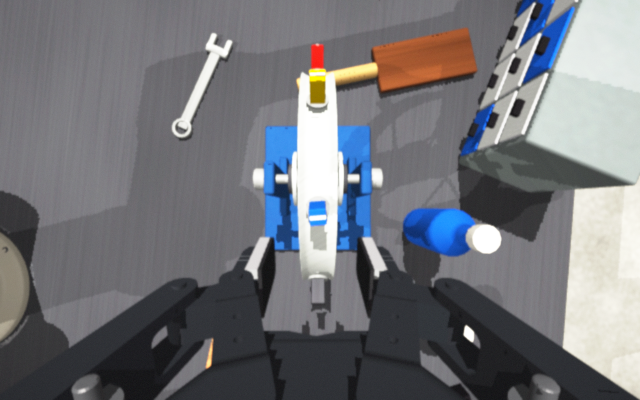

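Request:
send_rows(
  motion=[
    {"slide": [0.01,-0.03,0.5],"dr": [0.002,0.003,-0.002],"fingers": 0},
    {"slide": [0.01,-0.03,0.5],"dr": [0.002,0.003,-0.002],"fingers": 0},
    {"slide": [0,0,0.296],"dr": [0,0,0],"fingers": 0},
    {"slide": [0,0,0],"dr": [0,0,0],"fingers": -0.6},
    {"slide": [0,0,0],"dr": [0,0,0],"fingers": -1},
    {"slide": [0,0,0],"dr": [0,0,0],"fingers": -1},
    {"slide": [0,0,0],"dr": [0,0,0],"fingers": -1},
    {"slide": [0,0,0],"dr": [0,0,0],"fingers": -1},
  ],
  force=20,
)

```text
time: 15.25
position: [0.568, 0.177, 0.2808]
tool_rot: [-0.145, 0.988, 0.047, -0.007]
ft_force: [-3.6, 0.1, 4.2]
width: 0.0118
```

```bash
python3 - <<'E'
from h import *
st(); f=snap('wrist','w11');[nip(f,c) for c in ('red','yel','blue')]
E
```

```text
t 15.25 p [0.568  0.177  0.2808] x [ 0.996  0.094 -0.   ] z [-0.027  0.285 -0.958] q [-0.04  0.17  1.55  0.29  1.47 -0.17] F [-3.6  0.1  4.2] M [0.1  0.65 0.24] w 0.0118
red 396 ang [1.224 1.235 1.245] r [0.1163 0.1241 0.1318] x [-0.006   0.0002  0.0056]
   px 316.0 42.0
yel 919 ang [0.437 0.446 0.525] r [0.1142 0.1269 0.1335] x [-0.0051  0.0001  0.0051]
   px 316.0 80.0
blue 821 ang [-0.329 -0.254 -0.243] r [0.1157 0.1324 0.1344] x [-0.0056 -0.0003  0.0053]
   px 315.0 257.0
```

View pics/w11.png

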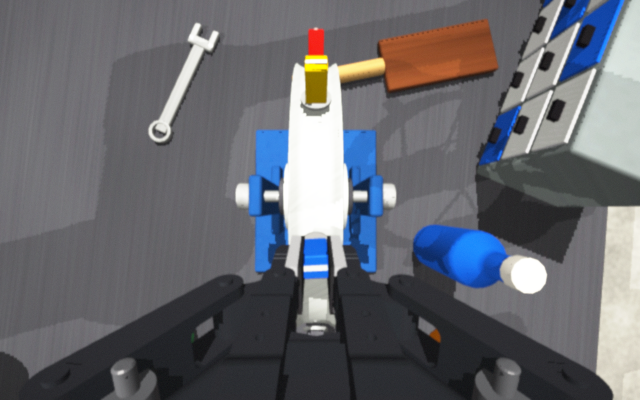

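Request:
send_rows(
  motion=[
    {"slide": [0,0,0],"dr": [0,0,0.157],"fingers": -1},
    {"slide": [0,0,0],"dr": [0,0,0.157],"fingers": -1},
    {"slide": [0,0,0],"dr": [0,0,0.157],"fingers": -1},
    {"slide": [0,0,0],"dr": [0,0,0.157],"fingers": -1},
    {"slide": [0,0,0],"dr": [0,0,0.157],"fingers": -1},
    {"slide": [0,0,0],"dr": [0,0,0.157],"fingers": -1},
    {"slide": [0,0,0],"dr": [0,0,0.157],"fingers": -1},
    {"slide": [0,0,0],"dr": [0,0,0.157],"fingers": -1},
  ],
)

```text
time: 16.3
position: [0.567, 0.1771, 0.2808]
tool_rot: [-0.112, 0.826, -0.545, -0.092]
ft_force: [-9.1, -1.7, 6.9]
width: 0.0113
```

Request:
send_rows(
  motion=[
    {"slide": [0,0,0],"dr": [0,0,0.157],"fingers": -1},
    {"slide": [0,0,0],"dr": [0,0,0.157],"fingers": -1},
    {"slide": [0,0,0],"dr": [0,0,0],"fingers": -1},
    {"slide": [0,0,0],"dr": [0,0,0],"fingers": -1},
    {"slide": [0,0,0],"dr": [0,0,0],"fingers": -1},
  ],
)

```text
time: 16.92
position: [0.5671, 0.1772, 0.2808]
tool_rot: [-0.097, 0.732, -0.665, -0.108]
ft_force: [-7.6, -0.5, 5.7]
width: 0.0114
```

```bash
python3 - <<'E'
from h import *
st(); f=snap('wrist','w12');[nip(f,c) for c in ('red','yel','blue')]
E
```

```text
t 16.93 p [0.5671 0.1772 0.2808] x [ 0.091 -0.954 -0.287] z [-0.03   0.285 -0.958] q [-0.04  0.17  1.55  0.29  1.48  1.4 ] F [-7.6 -0.5  5.7] M [0.15 1.27 0.45] w 0.0114
red 305 ang [1.218 1.228 1.274] r [0.1162 0.1245 0.1318] x [-0.0058  0.0005  0.0057]
   px 174.0 197.0
yel 912 ang [0.428 0.439 0.507] r [0.1135 0.1243 0.1331] x [-0.0047  0.0018  0.0059]
   px 174.0 232.0
blue 863 ang [-0.345 -0.302 -0.26 ] r [0.1154 0.1327 0.1345] x [-0.0051  0.0052  0.0061]
   px 315.0 258.0
```

View pics/w12.png

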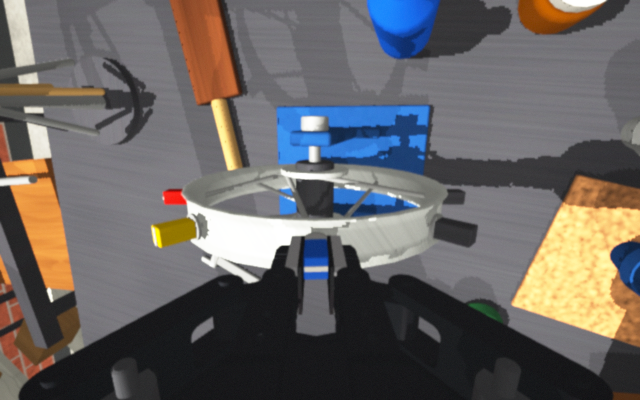

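Request:
send_rows(
  motion=[
    {"slide": [0,0,0],"dr": [0,0,0],"fingers": -0.3},
    {"slide": [0,0,0],"dr": [0,0,0],"fingers": -0.1},
    {"slide": [0,0,-0.3],"dr": [0,0,0],"fingers": 0},
    {"slide": [0,0,-0.6],"dr": [0,0,0],"fingers": 0},
    {"slide": [0,0,-0.6],"dr": [0,0,0],"fingers": 0},
  ],
)

```text
time: 17.6
position: [0.5703, 0.1552, 0.3535]
tool_rot: [-0.097, 0.732, -0.666, -0.107]
ft_force: [-0.5, -0.2, -0.6]
width: 0.0424
```

```bash
cat >> h.py <<'E'
def cups(f,show=True):
    P=pts(f);Z=P[...,2];X=P[...,0];Y=P[...,1]
    m=((Z>0.045)&(Z<0.14)&(X>0.3)&(X<.75)&(Y<0.0)&(Y>-.45)).astype(np.uint8)
    n,l,stt,c=cv2.connectedComponentsWithStats(m);out=[]
    for i in range(1,n):
        if stt[i,4]>25:
            q=P[l==i];zt=np.percentile(q[:,2],95);q=q[q[:,2]>zt-.008]
            (cx,cy),r=cv2.minEnclosingCircle((q[:,:2]*1000).astype(np.float32))
            # refine: ray through rim-pixel circle centre at z top
            v,u=np.where(l==i);print('cup px',c[i].round(),'n',stt[i,4],'ctr',round(cx/1000,4),round(cy/1000,4),'r',round(r,1),'ztop',zt.round(4))
E
python3 - <<'E'
from h import *
st(); f=snap('top','t2');[nip(f,c) for c in ('red','yel','blue')];cups(f);snap('side','s2');g=snap('wrist','w13');[nip(g,c) for c in ('red','yel','blue')]
E
```

```text
t 17.6 p [0.5703 0.1552 0.3535] x [ 0.091 -0.954 -0.286] z [-0.027  0.285 -0.958] q [-0.08  0.13  1.44  0.29  1.62  1.4 ] F [-0.5 -0.2 -0.6] M [-0.11 -0.01 -0.  ] w 0.0424
red 41 ang [1.207 1.225 1.246] r [0.1163 0.1252 0.1342] x [-0.0052 -0.0002  0.0046]
   px 202.0 214.0
yel 26 ang [0.438 0.448 0.467] r [0.1188 0.1297 0.1352] x [-0.0036 -0.0009  0.0032]
   px 220.0 209.0
blue n 0
cup px [422. 181.] n 89 ctr 0.6553 -0.2245 r 28.0 ztop 0.0569
cup px [372. 183.] n 76 ctr 0.6488 -0.0886 r 27.9 ztop 0.0559
cup px [457. 208.] n 101 ctr 0.5792 -0.3185 r 28.4 ztop 0.0569
cup px [385. 232.] n 98 ctr 0.5149 -0.1186 r 28.0 ztop 0.062
cup px [468. 268.] n 98 ctr 0.4176 -0.3392 r 28.3 ztop 0.0559
cup px [416. 306.] n 462 ctr 0.3131 -0.1968 r 48.6 ztop 0.0535
red 206 ang [1.217 1.228 1.282] r [0.1138 0.123  0.1316] x [-0.0059  0.0005  0.0056]
   px 207.0 184.0
yel 392 ang [0.429 0.439 0.504] r [0.1135 0.1248 0.1333] x [-0.0048  0.0012  0.0057]
   px 217.0 203.0
blue 267 ang [-0.341 -0.302 -0.264] r [0.1173 0.1329 0.1345] x [-0.0057  0.0043  0.0058]
   px 315.0 215.0
```

View pics/t2.png

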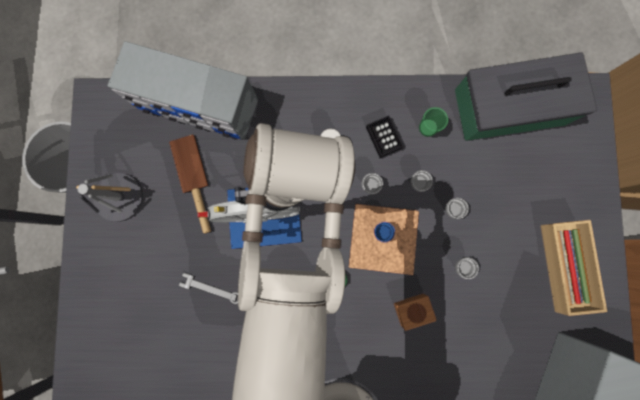

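View pics/w13.png

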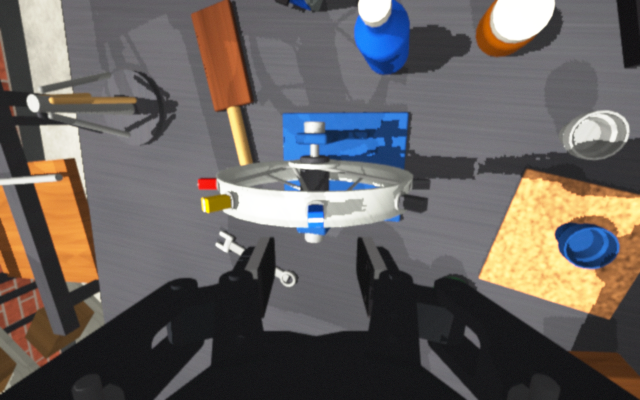

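```bash
python3 - <<'E'
from h import *
a=-np.pi/2
p,R=down_pose([.63,-.07,.34],a); plan(p,R,n=7); plan(*down_pose([.649,-.0886,.15],a),p0=p,R0=R)
E
```

```text
n=7 (min 6) dist 0.2332 ang 0.305 slide [0.652, -0.133, -0.067] dr [0.0013, 0.0414, 0.0135]
n=5 (min 5) dist 0.1919 ang 0.000 slide [0.074, -0.076, 0.76] dr [0.0, 0.0, 0.0]
```

Request:
send_rows(
  motion=[
    {"slide": [0.652,-0.133,-0.067],"dr": [0.0013,0.0414,0.0135],"fingers": 1},
    {"slide": [0.652,-0.133,-0.067],"dr": [0.0013,0.0414,0.0135],"fingers": 1},
    {"slide": [0.652,-0.133,-0.067],"dr": [0.0013,0.0414,0.0135],"fingers": 1},
    {"slide": [0.652,-0.133,-0.067],"dr": [0.0013,0.0414,0.0135],"fingers": 1},
    {"slide": [0.652,-0.133,-0.067],"dr": [0.0013,0.0414,0.0135],"fingers": 1},
    {"slide": [0.652,-0.133,-0.067],"dr": [0.0013,0.0414,0.0135],"fingers": 1},
    {"slide": [0.652,-0.133,-0.067],"dr": [0.0013,0.0414,0.0135],"fingers": 1},
    {"slide": [0.074,-0.076,0.76],"dr": [0,0,0],"fingers": 1},
  ],
)

```text
time: 18.75
position: [0.6342, -0.075, 0.301]
tool_rot: [-0.001, -0.707, 0.707, -0.001]
ft_force: [0.2, 0.1, -1.3]
width: 0.0854
```

Request:
send_rows(
  motion=[
    {"slide": [0.074,-0.076,0.76],"dr": [0,0,0],"fingers": 1},
    {"slide": [0.074,-0.076,0.76],"dr": [0,0,0],"fingers": 1},
    {"slide": [0.074,-0.076,0.76],"dr": [0,0,0],"fingers": 1},
    {"slide": [0.074,-0.076,0.76],"dr": [0,0,0],"fingers": 1},
    {"slide": [0,0,0],"dr": [0,0,0],"fingers": 1},
    {"slide": [0,0,0],"dr": [0,0,0],"fingers": 1},
  ],
)

```text
time: 19.5
position: [0.6474, -0.0878, 0.148]
tool_rot: [0.001, 0.707, -0.707, -0.001]
ft_force: [0.4, -0.6, 0.3]
width: 0.0856
```

```bash
python3 - <<'E'
from h import *
st(); f=snap('top','t3');cups(f);g=snap('wrist','w14');cups(g); plan(*down_pose([.649,-.0886,.05],-np.pi/2),n=3)
E
```

```text
t 19.5 p [ 0.6474 -0.0878  0.148 ] x [ 0.001 -1.     0.   ] z [-0.004 -0.    -1.   ] q [-0.32  0.45  1.45 -0.    1.25  1.25] F [ 0.4 -0.6  0.3] M [-0.    0.01  0.03] w 0.0856
cup px [430. 182.] n 30 ctr 0.6512 -0.2372 r 22.7 ztop 0.0566
cup px [374. 190.] n 27 ctr 0.6382 -0.0908 r 25.4 ztop 0.0568
cup px [457. 208.] n 100 ctr 0.5797 -0.319 r 28.3 ztop 0.0568
cup px [468. 268.] n 105 ctr 0.4188 -0.3394 r 28.4 ztop 0.0561
cup px [416. 306.] n 467 ctr 0.3113 -0.1967 r 48.4 ztop 0.0534
cup px [491. 199.] n 1489 ctr 0.6556 -0.2261 r 28.5 ztop 0.0542
cup px [316. 209.] n 992 ctr 0.649 -0.0902 r 28.1 ztop 0.0543
cup px [584. 284.] n 1695 ctr 0.5796 -0.3199 r 29.1 ztop 0.054
cup px [349. 326.] n 592 ctr 0.5294 -0.1211 r 24.1 ztop 0.0597
n=3 (min 3) dist 0.0993 ang 0.002 slide [0.003, -0.007, 0.662] dr [0.0005, -0.0003, 0.0003]
```

View pics/w14.png

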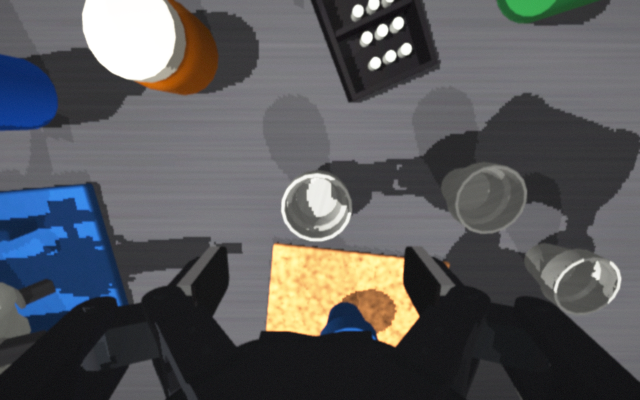

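Request:
send_rows(
  motion=[
    {"slide": [0.02,-0.02,0.7],"dr": [0,0,0],"fingers": 1},
    {"slide": [0.02,-0.02,0.7],"dr": [0,0,0],"fingers": 1},
    {"slide": [0,0,0.56],"dr": [0,0,0],"fingers": 1},
    {"slide": [0,0,0],"dr": [0,0,0],"fingers": 0.4},
    {"slide": [0,0,0],"dr": [0,0,0],"fingers": 0},
    {"slide": [0,0,0],"dr": [0,0,0],"fingers": 0},
    {"slide": [0,0,0],"dr": [0,0,0],"fingers": 0},
    {"slide": [0,0,0],"dr": [0,0,0],"fingers": 0},
  ],
  force=40,
)

```text
time: 20.6
position: [0.65, -0.0903, 0.0511]
tool_rot: [0.001, 0.707, -0.707, -0.0]
ft_force: [0.3, 0.3, 6.1]
width: 0.0561
```

```bash
python3 - <<'E'
from h import *
st(); g=snap('wrist','w15')
E
```

```text
t 20.6 p [ 0.65   -0.0903  0.0511] x [ 0.001 -1.     0.001] z [-0.002 -0.001 -1.   ] q [-0.32  0.57  1.48 -0.    1.09  1.25] F [0.3 0.3 6.1] M [-0.01 -0.01 -0.02] w 0.0561
```

View pics/w15.png

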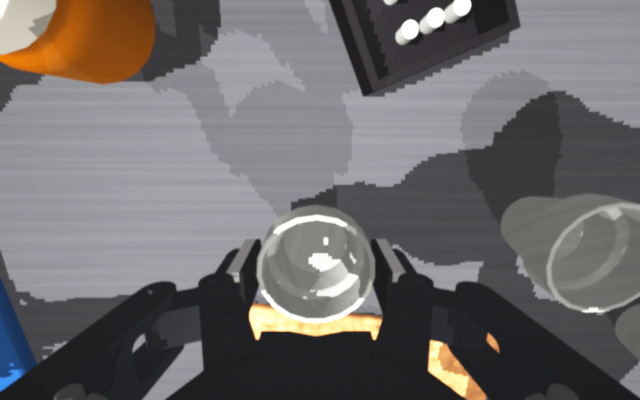

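Request:
send_rows(
  motion=[
    {"slide": [0,0,-0.5],"dr": [0,0,0],"fingers": 0},
    {"slide": [0,0,-0.9],"dr": [0,0,0],"fingers": 0},
    {"slide": [0,0.3,-0.9],"dr": [0,0,0],"fingers": 0},
    {"slide": [0.15,0.6,-0.1],"dr": [0,0,0],"fingers": 0},
    {"slide": [0.15,0.6,0],"dr": [0,0,0],"fingers": 0},
    {"slide": [0.15,0.6,0],"dr": [0,0,0],"fingers": 0},
    {"slide": [0.144,0.6,0],"dr": [0,0,0],"fingers": 0},
    {"slide": [0,0,0],"dr": [0,0,0],"fingers": 0},
  ],
)

```text
time: 21.65
position: [0.5124, -0.1198, 0.1693]
tool_rot: [-0.002, -0.707, 0.707, 0.002]
ft_force: [-0.7, -0.1, -1.4]
width: 0.0559
```

```bash
python3 - <<'E'
from h import *
st(); g=snap('wrist','w16');cups(g);snap('side','s16')
E
```

```text
t 21.65 p [ 0.5124 -0.1198  0.1693] x [-0.001 -1.    -0.001] z [-0.006  0.001 -1.   ] q [-0.46  0.11  1.81 -0.    1.23  1.11] F [-0.7 -0.1 -1.4] M [ 0.   -0.05  0.03] w 0.0559
cup px [457.  30.] n 1017 ctr 0.6553 -0.2258 r 28.2 ztop 0.0543
cup px [566. 119.] n 1763 ctr 0.5795 -0.3202 r 28.8 ztop 0.0541
cup px [314. 185.] n 583 ctr 0.5155 -0.1198 r 27.8 ztop 0.0602
cup px [315. 246.] n 2827 ctr 0.5112 -0.1208 r 19.0 ztop 0.139
cup px [548. 295.] n 1257 ctr 0.417 -0.3398 r 29.2 ztop 0.0541
```

View pics/w16.png

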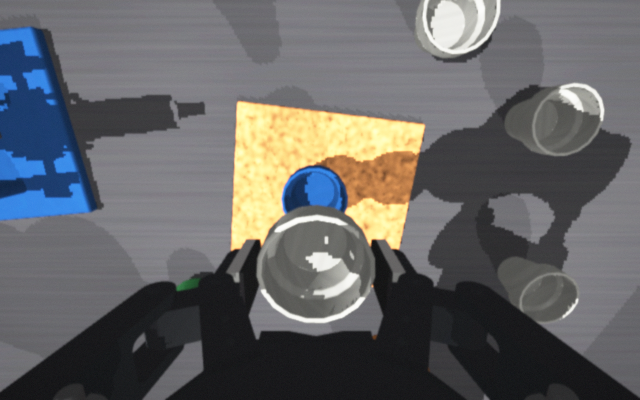

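View pics/s16.png

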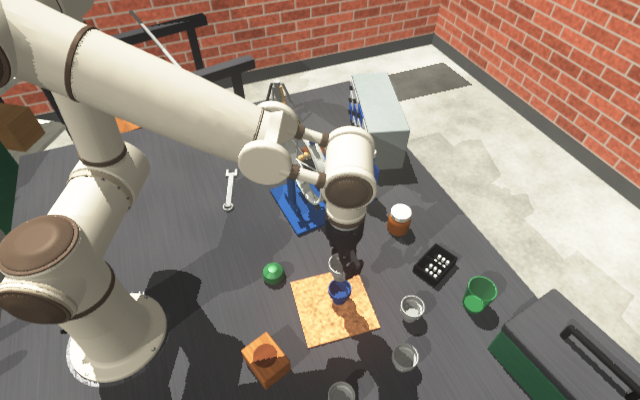

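Request:
send_rows(
  motion=[
    {"slide": [0,-0.03,0.4],"dr": [0,0,0],"fingers": 0},
    {"slide": [0,0,0.5],"dr": [0,0,0],"fingers": 0},
    {"slide": [0,0,0],"dr": [0,0,0],"fingers": 0},
    {"slide": [0,0,0],"dr": [0,0,0],"fingers": 0},
  ],
)

```text
time: 22.25
position: [0.5163, -0.1198, 0.1254]
tool_rot: [0.001, 0.708, -0.707, -0.001]
ft_force: [0.7, -0.3, -1.0]
width: 0.0558
```

```bash
python3 - <<'E'
from h import *
st()
E
```

```text
t 22.25 p [ 0.5163 -0.1198  0.1254] x [ 0.001 -1.     0.   ] z [-0.004 -0.    -1.   ] q [-0.46  0.18  1.83 -0.    1.14  1.12] F [ 0.7 -0.3 -1. ] M [-0.01 -0.07  0.01] w 0.0558
```

Request:
send_rows(
  motion=[
    {"slide": [0,0,0.4],"dr": [0,0,0],"fingers": 0},
    {"slide": [0,0,0.3],"dr": [0,0,0],"fingers": 0},
    {"slide": [0,0,0.15],"dr": [0,0,0],"fingers": 0},
    {"slide": [0,0,0.1],"dr": [0,0,0],"fingers": 0},
    {"slide": [0,0,0],"dr": [0,0,0],"fingers": 0},
    {"slide": [0,0,0],"dr": [0,0,0],"fingers": 0},
  ],
)

```text
time: 23.0
position: [0.5153, -0.1198, 0.0774]
tool_rot: [0.002, 0.707, -0.707, -0.002]
ft_force: [0.3, 0.2, -1.9]
width: 0.0555
```

```bash
python3 - <<'E'
from h import *
st()
E
```

```text
t 23.0 p [ 0.5153 -0.1198  0.0774] x [ 0.001 -1.     0.   ] z [-0.005 -0.    -1.   ] q [-0.46  0.25  1.86 -0.    1.04  1.12] F [ 0.3  0.2 -1.9] M [ 0.01 -0.06 -0.01] w 0.0555
```

Request:
send_rows(
  motion=[
    {"slide": [0,0,0.02],"dr": [0,0,0],"fingers": 0},
    {"slide": [0,0,0],"dr": [0,0,0],"fingers": 0.5},
    {"slide": [0,0,0],"dr": [0,0,0],"fingers": 0.8},
    {"slide": [0,0,-0.1],"dr": [0,0,0],"fingers": 1},
    {"slide": [0,0,-0.7],"dr": [0,0,0],"fingers": 1},
    {"slide": [0,0,-0.8],"dr": [0,0,0],"fingers": 1},
    {"slide": [0,0,-0.4],"dr": [0,0,0],"fingers": 1},
    {"slide": [0,0,0],"dr": [0,0,0],"fingers": 1},
  ],
)

```text
time: 24.0
position: [0.5168, -0.1203, 0.1781]
tool_rot: [0.001, 0.707, -0.707, 0.0]
ft_force: [0.0, 0.3, -1.1]
width: 0.0851
```

```bash
python3 - <<'E'
from h import *
st(); g=snap('wrist','w17');cups(g);plan(*down_pose([.6555,-.226,.15],-np.pi/2))
E
```

```text
t 24.0 p [ 0.5168 -0.1203  0.1781] x [ 0.001 -1.     0.002] z [-0.001 -0.002 -1.   ] q [-0.46  0.11  1.79 -0.    1.24  1.12] F [ 0.   0.3 -1.1] M [ 0.06 -0.01 -0.02] w 0.0851
cup px [452.  35.] n 1091 ctr 0.6552 -0.2263 r 28.4 ztop 0.0542
cup px [554. 126.] n 1562 ctr 0.5789 -0.3198 r 28.8 ztop 0.0541
cup px [314. 207.] n 3635 ctr 0.5154 -0.1206 r 28.0 ztop 0.0797
cup px [538. 286.] n 814 ctr 0.4183 -0.3404 r 28.9 ztop 0.0541
n=4 (min 4) dist 0.1774 ang 0.004 slide [0.531, -0.698, 0.13] dr [0.001, -0.0001, 0.0002]
```

View pics/w17.png

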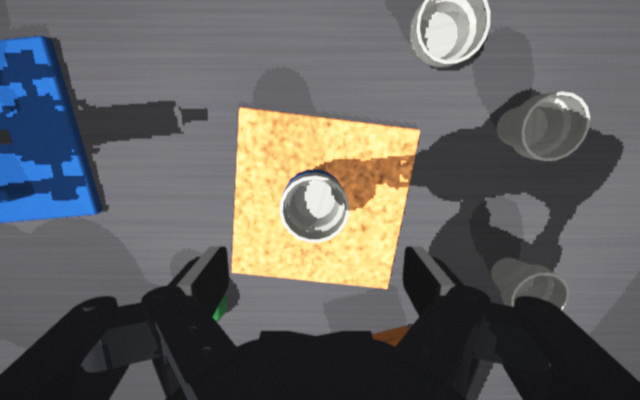

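Request:
send_rows(
  motion=[
    {"slide": [0.531,-0.695,0.13],"dr": [0,0,0],"fingers": 1},
    {"slide": [0.531,-0.695,0.13],"dr": [0,0,0],"fingers": 1},
    {"slide": [0.531,-0.695,0.13],"dr": [0,0,0],"fingers": 1},
    {"slide": [0.531,-0.695,0.13],"dr": [0,0,0],"fingers": 1},
    {"slide": [0,0,0],"dr": [0,0,0],"fingers": 1},
    {"slide": [0,0,0],"dr": [0,0,0],"fingers": 1},
    {"slide": [0,0,0],"dr": [0,0,0],"fingers": 1},
  ],
)

```text
time: 24.92
position: [0.6539, -0.225, 0.1493]
tool_rot: [0.002, 0.708, -0.707, -0.002]
ft_force: [0.1, -1.0, 0.0]
width: 0.0854
```

```bash
python3 - <<'E'
from h import *
st(); g=snap('wrist','w18');cups(g)
E
```

```text
t 24.93 p [ 0.6539 -0.225   0.1493] x [ 0.001 -1.    -0.001] z [-0.006  0.001 -1.   ] q [-0.5   0.54  1.32 -0.    1.29  1.07] F [ 0.1 -1.   0. ] M [0.03 0.05 0.05] w 0.0854
cup px [316. 208.] n 1000 ctr 0.6554 -0.2261 r 28.0 ztop 0.0543
cup px [401. 296.] n 358 ctr 0.5755 -0.3076 r 24.3 ztop 0.0541
cup px [158. 382.] n 39 ctr 0.5116 -0.0956 r 9.2 ztop 0.0802
```

View pics/w18.png

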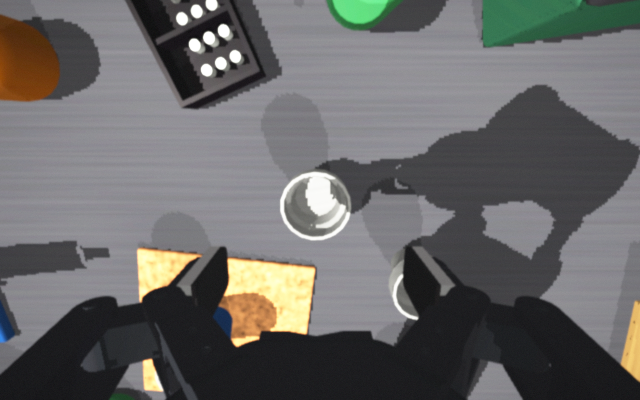

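Request:
send_rows(
  motion=[
    {"slide": [0.01,-0.02,0.7],"dr": [0,0,0],"fingers": 1},
    {"slide": [0.01,-0.02,0.7],"dr": [0,0,0],"fingers": 1},
    {"slide": [0,0,0.57],"dr": [0,0,0],"fingers": 1},
    {"slide": [0,0,0],"dr": [0,0,0],"fingers": 0.4},
    {"slide": [0,0,0],"dr": [0,0,0],"fingers": 0},
    {"slide": [0,0,0],"dr": [0,0,0],"fingers": 0},
    {"slide": [0,0,0],"dr": [0,0,0],"fingers": 0},
    {"slide": [0,0,0],"dr": [0,0,0],"fingers": 0},
  ],
  force=40,
)

```text
time: 25.98
position: [0.6569, -0.2271, 0.0523]
tool_rot: [0.001, 0.707, -0.707, -0.001]
ft_force: [1.2, 0.6, 4.8]
width: 0.0554
```

```bash
python3 - <<'E'
from h import *
st(); p,R,_=cur(); plan([.5154,-.1203,.18],R,n=5,p0=p+[0,0,.13],R0=R)
E
```

```text
t 25.98 p [ 0.6569 -0.2271  0.0523] x [ 0.001 -1.     0.001] z [-0.003 -0.001 -1.   ] q [-0.51  0.66  1.35 -0.    1.14  1.07] F [1.2 0.6 4.8] M [ 0.02  0.06 -0.01] w 0.0554
n=5 (min 4) dist 0.1773 ang 0.000 slide [-0.428, 0.566, 0.01] dr [-0.0, -0.0, -0.0]
```

Request:
send_rows(
  motion=[
    {"slide": [0,0,-0.6],"dr": [0,0,0],"fingers": 0},
    {"slide": [0,0,-1.0],"dr": [0,0,0],"fingers": 0},
    {"slide": [0,0,-1.0],"dr": [0,0,0],"fingers": 0},
    {"slide": [-0.428,0.56,0],"dr": [0,0,0],"fingers": 0},
    {"slide": [-0.428,0.56,0],"dr": [0,0,0],"fingers": 0},
    {"slide": [-0.428,0.56,0],"dr": [0,0,0],"fingers": 0},
    {"slide": [-0.428,0.56,0],"dr": [0,0,0],"fingers": 0},
    {"slide": [-0.428,0.56,0],"dr": [0,0,0],"fingers": 0},
  ],
)

```text
time: 26.98
position: [0.5154, -0.1191, 0.1813]
tool_rot: [0.002, 0.707, -0.707, -0.002]
ft_force: [-0.6, 0.0, -1.7]
width: 0.0557
```

Request:
send_rows(
  motion=[
    {"slide": [0,0,0.3],"dr": [0,0,0],"fingers": 0},
    {"slide": [0,0,0.1],"dr": [0,0,0],"fingers": 0},
    {"slide": [0,0,0],"dr": [0,0,0],"fingers": 0},
  ],
)

```text
time: 27.35
position: [0.5166, -0.1203, 0.1608]
tool_rot: [0.002, 0.707, -0.707, -0.002]
ft_force: [0.3, 0.6, -1.3]
width: 0.0557
```

```bash
python3 - <<'E'
from h import *
st(); g=snap('wrist','w19');cups(g)
E
```

```text
t 27.35 p [ 0.5166 -0.1203  0.1608] x [ 0.    -1.    -0.001] z [-0.006  0.001 -1.   ] q [-0.46  0.13  1.8  -0.    1.21  1.12] F [ 0.3  0.6 -1.3] M [-0.03 -0.01 -0.05] w 0.0557
cup px [573. 125.] n 1893 ctr 0.5802 -0.3207 r 29.3 ztop 0.054
cup px [312. 193.] n 1830 ctr 0.5167 -0.1196 r 27.7 ztop 0.0798
cup px [315. 251.] n 3936 ctr 0.5156 -0.1213 r 20.9 ztop 0.1385
cup px [555. 302.] n 1217 ctr 0.4186 -0.3405 r 29.1 ztop 0.0539
```

View pics/w19.png

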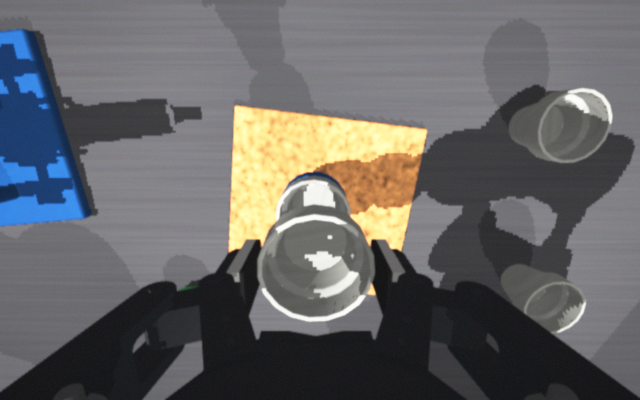

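Request:
send_rows(
  motion=[
    {"slide": [0,0,0.5],"dr": [0,0,0],"fingers": 0},
    {"slide": [0,0,0.4],"dr": [0,0,0],"fingers": 0},
    {"slide": [0,0,0.2],"dr": [0,0,0],"fingers": 0},
    {"slide": [0,0,0.15],"dr": [0,0,0],"fingers": 0},
    {"slide": [0,0,0],"dr": [0,0,0],"fingers": 0},
    {"slide": [0,0,0],"dr": [0,0,0],"fingers": 0},
  ],
)

```text
time: 28.15
position: [0.5167, -0.1201, 0.0997]
tool_rot: [0.002, 0.707, -0.707, -0.001]
ft_force: [-0.4, 0.3, -1.5]
width: 0.0556
```

```bash
python3 - <<'E'
from h import *
st()
E
```

```text
t 28.15 p [ 0.5167 -0.1201  0.0997] x [ 0.001 -1.     0.   ] z [-0.004 -0.    -1.   ] q [-0.46  0.22  1.85 -0.    1.08  1.12] F [-0.4  0.3 -1.5] M [-0.01 -0.04 -0.  ] w 0.0556
```

Down 1.5 mm more, then release and lift.

Request:
send_rows(
  motion=[
    {"slide": [0,0,0.03],"dr": [0,0,0],"fingers": 0},
    {"slide": [0,0,0],"dr": [0,0,0],"fingers": 0.5},
    {"slide": [0,0,0],"dr": [0,0,0],"fingers": 0.8},
    {"slide": [0,0,-0.1],"dr": [0,0,0],"fingers": 1},
    {"slide": [0,0,-0.7],"dr": [0,0,0],"fingers": 1},
    {"slide": [0,0,-0.8],"dr": [0,0,0],"fingers": 1},
    {"slide": [0,0,-0.2],"dr": [0,0,0],"fingers": 1},
    {"slide": [0,0,0],"dr": [0,0,0],"fingers": 1},
  ],
)

```text
time: 29.15
position: [0.5169, -0.12, 0.1879]
tool_rot: [0.002, 0.707, -0.707, -0.001]
ft_force: [-0.9, -0.0, -1.7]
width: 0.0853
```

```bash
python3 - <<'E'
from h import *
st(); g=snap('wrist','w20');cups(g);plan(*down_pose([.579,-.320,.15],-np.pi/2),n=5)
E
```

```text
t 29.15 p [ 0.5169 -0.12    0.1879] x [ 0.001 -1.     0.   ] z [-0.004 -0.    -1.   ] q [-0.45  0.1   1.78 -0.    1.26  1.12] F [-0.9 -0.  -1.7] M [-0.04  0.01 -0.  ] w 0.0853
cup px [546. 125.] n 1423 ctr 0.5796 -0.3199 r 28.7 ztop 0.0541
cup px [314. 208.] n 4400 ctr 0.5162 -0.1207 r 28.0 ztop 0.0996
cup px [531. 282.] n 787 ctr 0.4186 -0.3403 r 28.6 ztop 0.054
n=5 (min 5) dist 0.2131 ang 0.006 slide [0.801, -0.252, 0.145] dr [0.0013, 0.0002, 0.0001]
```

View pics/w20.png

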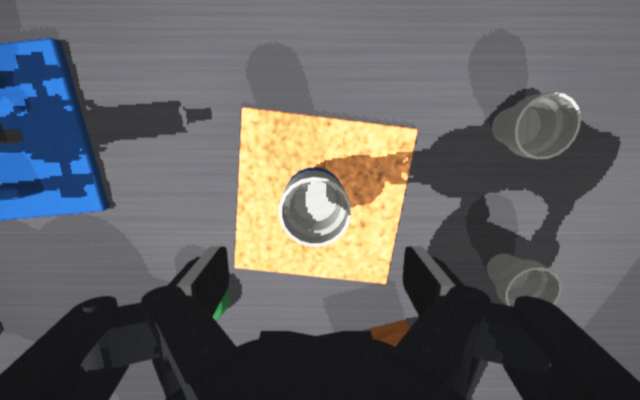

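Request:
send_rows(
  motion=[
    {"slide": [0.801,-0.252,0.145],"dr": [0,0,0],"fingers": 1},
    {"slide": [0.801,-0.252,0.145],"dr": [0,0,0],"fingers": 1},
    {"slide": [0.801,-0.252,0.145],"dr": [0,0,0],"fingers": 1},
    {"slide": [0.801,-0.252,0.145],"dr": [0,0,0],"fingers": 1},
    {"slide": [0.801,-0.252,0.145],"dr": [0,0,0],"fingers": 1},
    {"slide": [0,0,0],"dr": [0,0,0],"fingers": 1},
    {"slide": [0,0,0],"dr": [0,0,0],"fingers": 1},
    {"slide": [0,0,0],"dr": [0,0,0],"fingers": 1},
  ],
)

```text
time: 30.2
position: [0.5794, -0.3188, 0.1505]
tool_rot: [0.002, 0.708, -0.706, -0.003]
ft_force: [0.9, 0.0, 0.3]
width: 0.0853
```

```bash
python3 - <<'E'
from h import *
st(); g=snap('wrist','w21');cups(g)
E
```

```text
t 30.2 p [ 0.5794 -0.3188  0.1505] x [ 0.002 -1.    -0.001] z [-0.006  0.001 -1.   ] q [-0.68  0.46  1.42 -0.    1.27  0.89] F [0.9 0.  0.3] M [ 0.01 -0.01 -0.04] w 0.0853
cup px [316. 209.] n 983 ctr 0.5792 -0.3205 r 28.1 ztop 0.0543
cup px [ 54. 291.] n 6979 ctr 0.5159 -0.1216 r 29.4 ztop 0.0988
```

View pics/w21.png

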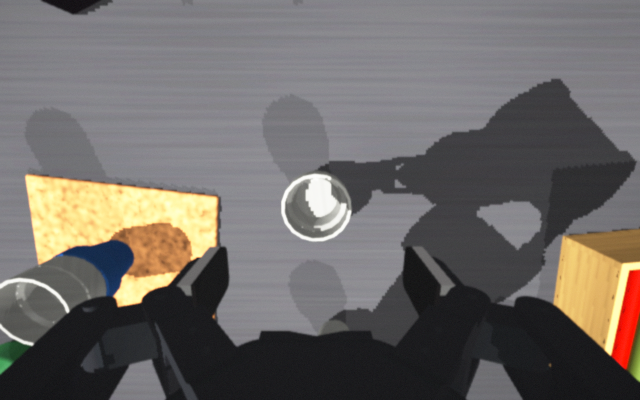

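Request:
send_rows(
  motion=[
    {"slide": [0.02,0,0.7],"dr": [0,0,0],"fingers": 1},
    {"slide": [0.01,0,0.7],"dr": [0,0,0],"fingers": 1},
    {"slide": [0,0,0.61],"dr": [0,0,0],"fingers": 1},
    {"slide": [0,0,0],"dr": [0,0,0],"fingers": 0.4},
    {"slide": [0,0,0],"dr": [0,0,0],"fingers": 0},
    {"slide": [0,0,0],"dr": [0,0,0],"fingers": 0},
    {"slide": [0,0,0],"dr": [0,0,0],"fingers": 0},
    {"slide": [0,0,0],"dr": [0,0,0],"fingers": 0},
  ],
  force=40,
)

```text
time: 31.25
position: [0.5798, -0.322, 0.0517]
tool_rot: [0.002, 0.707, -0.707, -0.001]
ft_force: [-0.0, 0.8, 4.1]
width: 0.0553
```

```bash
python3 - <<'E'
from h import *
st(); p,R,_=cur(); plan([.5160+p[0]-.579,-.1205,.20],R,n=5,p0=p+[0,0,.15],R0=R)
E
```

```text
t 31.25 p [ 0.5798 -0.322   0.0517] x [ 0.001 -1.     0.001] z [-0.003 -0.001 -1.   ] q [-0.69  0.59  1.46 -0.    1.1   0.88] F [-0.   0.8  4.1] M [ 0.08  0.02 -0.01] w 0.0553
n=5 (min 5) dist 0.2112 ang 0.000 slide [-0.806, 0.251, 0.007] dr [0.0, -0.0, 0.0]
```

Request:
send_rows(
  motion=[
    {"slide": [0,0,-1.0],"dr": [0,0,0],"fingers": 0},
    {"slide": [0,0,-1.0],"dr": [0,0,0],"fingers": 0},
    {"slide": [0,0,-1.0],"dr": [0,0,0],"fingers": 0},
    {"slide": [-0.806,0.251,0],"dr": [0,0,0],"fingers": 0},
    {"slide": [-0.806,0.251,0],"dr": [0,0,0],"fingers": 0},
    {"slide": [-0.806,0.251,0],"dr": [0,0,0],"fingers": 0},
    {"slide": [-0.806,0.251,0],"dr": [0,0,0],"fingers": 0},
    {"slide": [-0.806,0.251,0],"dr": [0,0,0],"fingers": 0},
  ],
)

```text
time: 32.25
position: [0.5162, -0.1189, 0.2007]
tool_rot: [0.002, 0.707, -0.707, -0.002]
ft_force: [0.2, -0.2, -1.3]
width: 0.0556
```

Request:
send_rows(
  motion=[
    {"slide": [0,0,0.2],"dr": [0,0,0],"fingers": 0},
    {"slide": [0,0,0.2],"dr": [0,0,0],"fingers": 0},
    {"slide": [0,0,0],"dr": [0,0,0],"fingers": 0},
    {"slide": [0,0,0],"dr": [0,0,0],"fingers": 0},
  ],
)

```text
time: 32.75
position: [0.517, -0.121, 0.1807]
tool_rot: [-0.002, -0.707, 0.707, 0.002]
ft_force: [-0.2, 1.0, -1.0]
width: 0.0554
```

```bash
python3 - <<'E'
from h import *
st(); g=snap('wrist','w22');cups(g)
E
```

```text
t 32.75 p [ 0.517  -0.121   0.1807] x [-0. -1. -0.] z [-0.005  0.    -1.   ] q [-0.46  0.11  1.79 -0.    1.25  1.12] F [-0.2  1.  -1. ] M [ 0.01 -0.04 -0.06] w 0.0554
cup px [312. 192.] n 2157 ctr 0.518 -0.1206 r 27.4 ztop 0.0996
cup px [538. 291.] n 1051 ctr 0.4183 -0.34 r 28.5 ztop 0.0541
```

View pics/w22.png

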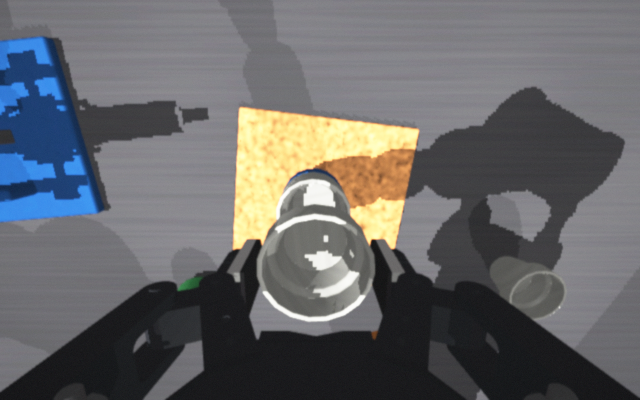

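Request:
send_rows(
  motion=[
    {"slide": [0,0,0.5],"dr": [0,0,0],"fingers": 0},
    {"slide": [0,0,0.4],"dr": [0,0,0],"fingers": 0},
    {"slide": [0,0,0.2],"dr": [0,0,0],"fingers": 0},
    {"slide": [0,0,0.17],"dr": [0,0,0],"fingers": 0},
    {"slide": [0,0,0],"dr": [0,0,0],"fingers": 0},
    {"slide": [0,0,0],"dr": [0,0,0],"fingers": 0},
  ],
)

```text
time: 33.55
position: [0.517, -0.1204, 0.1178]
tool_rot: [0.002, 0.707, -0.707, -0.001]
ft_force: [0.0, -0.2, -0.6]
width: 0.0555
```

Request:
send_rows(
  motion=[
    {"slide": [0,0,0.01],"dr": [0,0,0],"fingers": 0},
    {"slide": [0,0,0],"dr": [0,0,0],"fingers": 0.5},
    {"slide": [0,0,0],"dr": [0,0,0],"fingers": 0.8},
    {"slide": [0,0,-0.1],"dr": [0,0,0],"fingers": 1},
    {"slide": [0,0,-0.7],"dr": [0,0,0],"fingers": 1},
    {"slide": [0,0,-0.8],"dr": [0,0,0],"fingers": 1},
    {"slide": [0,0,-0.2],"dr": [0,0,0],"fingers": 1},
    {"slide": [0,0,0],"dr": [0,0,0],"fingers": 1},
  ],
)

```text
time: 34.55
position: [0.5172, -0.1202, 0.207]
tool_rot: [0.002, 0.707, -0.707, -0.001]
ft_force: [-0.4, -0.8, -0.9]
width: 0.0853
```

```bash
python3 - <<'E'
from h import *
st(); g=snap('wrist','w23');cups(g);plan(*down_pose([.4183,-.340,.15],-np.pi/2),n=6)
E
```

```text
t 34.55 p [ 0.5172 -0.1202  0.207 ] x [ 0.001 -1.     0.   ] z [-0.004 -0.    -1.   ] q [-0.46  0.08  1.76 -0.    1.3   1.12] F [-0.4 -0.8 -0.9] M [ 0.02 -0.02 -0.05] w 0.0853
cup px [315. 206.] n 4512 ctr 0.5174 -0.1212 r 28.0 ztop 0.1196
cup px [518. 277.] n 824 ctr 0.4179 -0.3404 r 28.9 ztop 0.0541
cup px [393. 340.] n 117 ctr 0.3397 -0.2122 r 13.2 ztop 0.0503
n=6 (min 6) dist 0.2474 ang 0.007 slide [0.734, 0.327, 0.187] dr [0.0011, 0.0001, 0.0001]
```

View pics/w23.png

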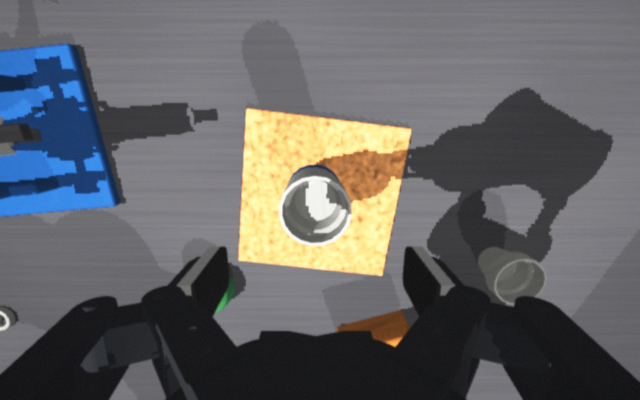

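Request:
send_rows(
  motion=[
    {"slide": [0.734,0.327,0.1],"dr": [0,0,0],"fingers": 1},
    {"slide": [0.734,0.327,0.1],"dr": [0,0,0],"fingers": 1},
    {"slide": [0.734,0.327,0.2],"dr": [0,0,0],"fingers": 1},
    {"slide": [0.734,0.327,0.2],"dr": [0,0,0],"fingers": 1},
    {"slide": [0.734,0.327,0.25],"dr": [0,0,0],"fingers": 1},
    {"slide": [0.734,0.327,0.27],"dr": [0,0,0],"fingers": 1},
    {"slide": [0,0,0],"dr": [0,0,0],"fingers": 1},
    {"slide": [0,0,0],"dr": [0,0,0],"fingers": 1},
  ],
)

```text
time: 35.6
position: [0.4184, -0.3393, 0.15]
tool_rot: [0.001, 0.707, -0.707, -0.003]
ft_force: [0.3, 0.2, 0.0]
width: 0.0857
```

```bash
python3 - <<'E'
from h import *
st(); g=snap('wrist','w24');cups(g)
E
```

```text
t 35.6 p [ 0.4184 -0.3393  0.15  ] x [ 0.001 -1.    -0.003] z [-0.006  0.003 -1.   ] q [-0.9   0.17  1.79 -0.    1.19  0.67] F [0.3 0.2 0. ] M [-0.03  0.01  0.02] w 0.0857
cup px [22. 80.] n 3557 ctr 0.5102 -0.1356 r 22.1 ztop 0.0785
cup px [316. 210.] n 993 ctr 0.4179 -0.3406 r 28.0 ztop 0.0543
cup px [131. 302.] n 67 ctr 0.3275 -0.1735 r 12.5 ztop 0.0487
```

View pics/w24.png

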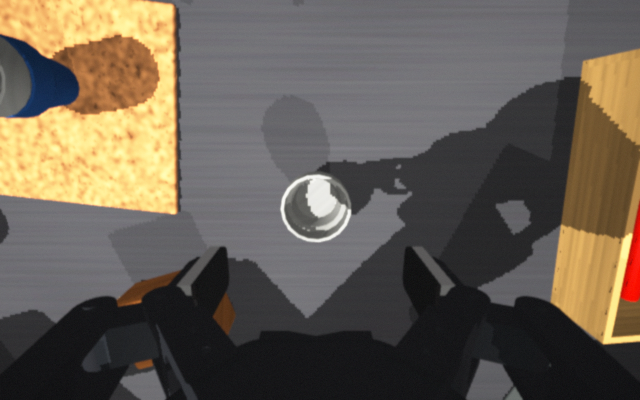

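Request:
send_rows(
  motion=[
    {"slide": [0.02,0.01,0.7],"dr": [0,0,0],"fingers": 1},
    {"slide": [0.01,0,0.7],"dr": [0,0,0],"fingers": 1},
    {"slide": [0,0,0.6],"dr": [0,0,0],"fingers": 1},
    {"slide": [0,0,0],"dr": [0,0,0],"fingers": 0.4},
    {"slide": [0,0,0],"dr": [0,0,0],"fingers": 0},
    {"slide": [0,0,0],"dr": [0,0,0],"fingers": 0},
    {"slide": [0,0,0],"dr": [0,0,0],"fingers": 0},
    {"slide": [0,0,0],"dr": [0,0,0],"fingers": 0},
  ],
  force=40,
)

```text
time: 36.65
position: [0.4184, -0.3425, 0.0524]
tool_rot: [0.002, 0.707, -0.707, -0.001]
ft_force: [0.2, 2.0, 4.7]
width: 0.0557
```

```bash
python3 - <<'E'
from h import *
st(); p,R,_=cur(); plan([.5170+p[0]-.418,-.121,.22],R,n=6,p0=p+[0,0,.17],R0=R)
E
```

```text
t 36.65 p [ 0.4184 -0.3425  0.0524] x [ 0.001 -1.     0.001] z [-0.004 -0.001 -1.   ] q [-0.91  0.32  1.83 -0.    0.99  0.66] F [0.2 2.  4.7] M [0.18 0.04 0.01] w 0.0557
n=6 (min 6) dist 0.2426 ang 0.000 slide [-0.738, -0.33, 0.006] dr [-0.0, -0.0, 0.0]
```

Request:
send_rows(
  motion=[
    {"slide": [0,0,-1.0],"dr": [0,0,0],"fingers": 0},
    {"slide": [0,0,-1.0],"dr": [0,0,0],"fingers": 0},
    {"slide": [0,0,-1.0],"dr": [0,0,0],"fingers": 0},
    {"slide": [0,0,-0.4],"dr": [0,0,0],"fingers": 0},
    {"slide": [-0.738,-0.33,0],"dr": [0,0,0],"fingers": 0},
    {"slide": [-0.738,-0.33,0],"dr": [0,0,0],"fingers": 0},
    {"slide": [-0.738,-0.33,0],"dr": [0,0,0],"fingers": 0},
    {"slide": [-0.738,-0.33,0],"dr": [0,0,0],"fingers": 0},
  ],
)

```text
time: 37.65
position: [0.4847, -0.193, 0.2207]
tool_rot: [0.002, 0.707, -0.707, -0.002]
ft_force: [-0.3, -0.3, -0.6]
width: 0.0557
```

Request:
send_rows(
  motion=[
    {"slide": [-0.738,-0.33,0],"dr": [0,0,0],"fingers": 0},
    {"slide": [-0.738,-0.33,0],"dr": [0,0,0],"fingers": 0},
    {"slide": [0,0,0.2],"dr": [0,0,0],"fingers": 0},
    {"slide": [0,0,0.2],"dr": [0,0,0],"fingers": 0},
    {"slide": [0,0,0],"dr": [0,0,0],"fingers": 0},
    {"slide": [0,0,0],"dr": [0,0,0],"fingers": 0},
  ],
)

```text
time: 38.4
position: [0.5171, -0.1213, 0.2008]
tool_rot: [-0.002, -0.707, 0.707, 0.002]
ft_force: [-0.4, -0.1, -0.2]
width: 0.0554
```

```bash
python3 - <<'E'
from h import *
st(); g=snap('wrist','w25');cups(g)
E
```

```text
t 38.4 p [ 0.5171 -0.1213  0.2008] x [-0.001 -1.    -0.   ] z [-0.005  0.    -1.   ] q [-0.46  0.09  1.77 -0.    1.29  1.12] F [-0.4 -0.1 -0.2] M [-0.   -0.04 -0.02] w 0.0554
cup px [313. 191.] n 2361 ctr 0.518 -0.1213 r 27.7 ztop 0.1197
```

View pics/w25.png

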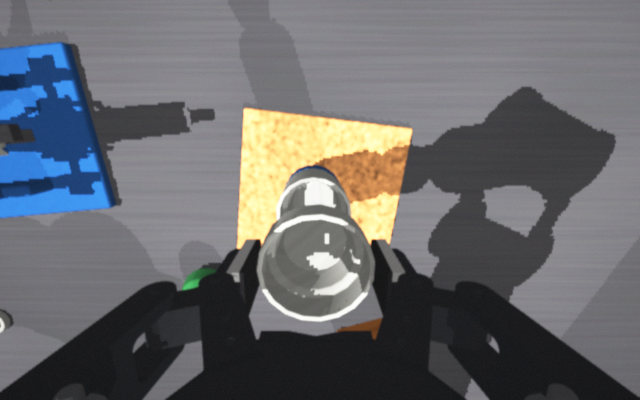

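Request:
send_rows(
  motion=[
    {"slide": [0,0,0.5],"dr": [0,0,0],"fingers": 0},
    {"slide": [0,0,0.4],"dr": [0,0,0],"fingers": 0},
    {"slide": [0,0,0.2],"dr": [0,0,0],"fingers": 0},
    {"slide": [0,0,0.16],"dr": [0,0,0],"fingers": 0},
    {"slide": [0,0,0],"dr": [0,0,0],"fingers": 0},
    {"slide": [0,0,0],"dr": [0,0,0],"fingers": 0},
  ],
)

```text
time: 39.2
position: [0.5175, -0.1207, 0.1384]
tool_rot: [0.002, 0.707, -0.707, -0.001]
ft_force: [-0.4, -0.7, 0.2]
width: 0.056
```

Request:
send_rows(
  motion=[
    {"slide": [0,0,0.01],"dr": [0,0,0],"fingers": 0},
    {"slide": [0,0,0],"dr": [0,0,0],"fingers": 0.5},
    {"slide": [0,0,0],"dr": [0,0,0],"fingers": 0.8},
    {"slide": [0,0,-0.1],"dr": [0,0,0],"fingers": 1},
    {"slide": [0,0,-0.7],"dr": [0,0,0],"fingers": 1},
    {"slide": [0,0,-0.8],"dr": [0,0,0],"fingers": 1},
    {"slide": [0,0,-0.2],"dr": [0,0,0],"fingers": 1},
    {"slide": [0,0,0],"dr": [0,0,0],"fingers": 1},
  ],
)

```text
time: 40.2
position: [0.5177, -0.1205, 0.2275]
tool_rot: [0.002, 0.707, -0.707, -0.001]
ft_force: [0.4, -0.1, -0.9]
width: 0.0856
```

```bash
python3 - <<'E'
from h import *
st(); g=snap('wrist','w26');cups(g);f=snap('top','t26');s=snap('side','s26')
for c in('red','yel','blue'): nip(s,c)
cv2.imwrite('pics/s26z.png',cv2.resize(s['pixels'][90:340,220:440,::-1],None,fx=2.4,fy=2.4,interpolation=cv2.INTER_CUBIC))
E
```

```text
t 40.2 p [ 0.5177 -0.1205  0.2275] x [ 0.001 -1.     0.   ] z [-0.004 -0.    -1.   ] q [-0.46  0.07  1.74 -0.    1.34  1.12] F [ 0.4 -0.1 -0.9] M [-0.06 -0.04  0.02] w 0.0856
cup px [315. 205.] n 4496 ctr 0.5174 -0.1215 r 28.2 ztop 0.1394
cup px [391. 333.] n 551 ctr 0.3358 -0.2136 r 23.1 ztop 0.0513
red 6 ang [1.21  1.221 1.242] r [0.128  0.1316 0.1347] x [-0.0029 -0.      0.0044]
   px 287.0 129.0
yel 43 ang [0.426 0.459 0.515] r [0.1169 0.1265 0.135 ] x [-0.0067 -0.0018  0.0039]
   px 296.0 123.0
blue 21 ang [-0.346 -0.327 -0.271] r [0.1229 0.1283 0.1353] x [-0.0068 -0.0041  0.0046]
   px 313.0 144.0
```

View pics/w26.png

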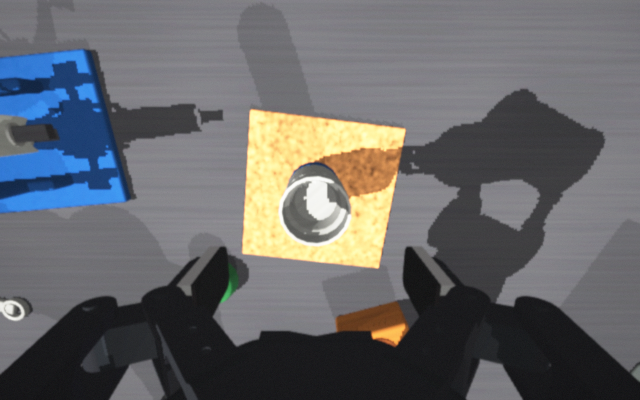

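View pics/s26z.png

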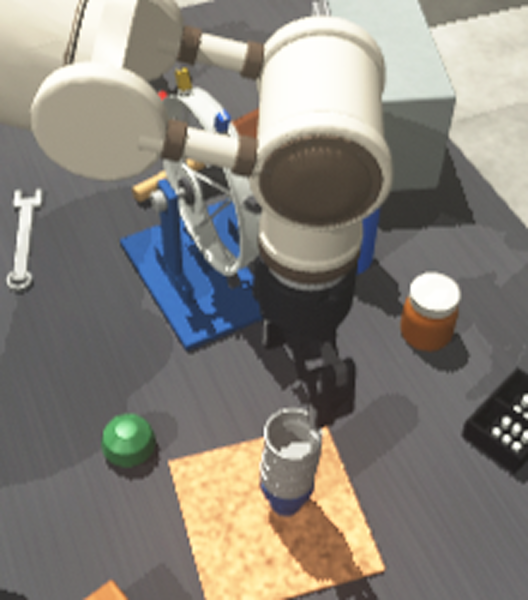

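Request:
send_rows(
  motion=[
    {"slide": [0,0,-0.9],"dr": [0,0,0],"fingers": 1},
    {"slide": [0,0.4,-0.9],"dr": [0,0,0],"fingers": 1},
    {"slide": [-0.5,0.8,-0.5],"dr": [0,0,0],"fingers": 1},
    {"slide": [-0.7,0.8,0],"dr": [0,0,0],"fingers": 1},
    {"slide": [-0.7,0.8,0],"dr": [0,0,0],"fingers": 1},
    {"slide": [-0.5,0.4,0],"dr": [0,0,0],"fingers": 1},
    {"slide": [0,0,0],"dr": [0,0,0],"fingers": 1},
    {"slide": [0,0,0],"dr": [0,0,0],"fingers": 1},
  ],
)

```text
time: 41.35
position: [0.3582, -0.0009, 0.3424]
tool_rot: [0.002, 0.707, -0.707, -0.002]
ft_force: [-0.1, 0.3, -0.3]
width: 0.0855
```

```bash
python3 - <<'E'
from h import *
st(); g=snap('wrist','w27');f=snap('top','t27');s=snap('side','s27');cups(f)
a=cv2.imread('pics/w13.png')[160:250,170:390];b=cv2.imread('pics/w10.png')[30:240,210:430]
cv2.imwrite('pics/c1.png',np.vstack([cv2.resize(a,None,fx=3,fy=3,interpolation=cv2.INTER_CUBIC),]))
cv2.imwrite('pics/s27z.png',cv2.resize(s['pixels'][90:340,220:440,::-1],None,fx=2.4,fy=2.4,interpolation=cv2.INTER_CUBIC))
E
```

```text
t 41.35 p [ 0.3582 -0.0009  0.3424] x [ 0.001 -1.    -0.   ] z [-0.006  0.    -1.   ] q [-0.34 -0.49  1.98 -0.    1.65  1.23] F [-0.1  0.3 -0.3] M [0.01 0.05 0.03] w 0.0855
cup px [387. 231.] n 476 ctr 0.5174 -0.1203 r 28.2 ztop 0.1384
cup px [416. 306.] n 469 ctr 0.3113 -0.1969 r 48.2 ztop 0.0535
```

View pics/c1.png

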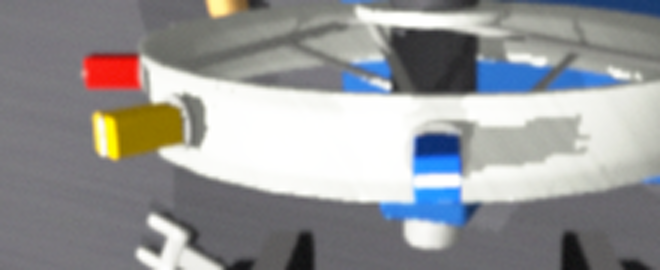

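View pics/s27z.png

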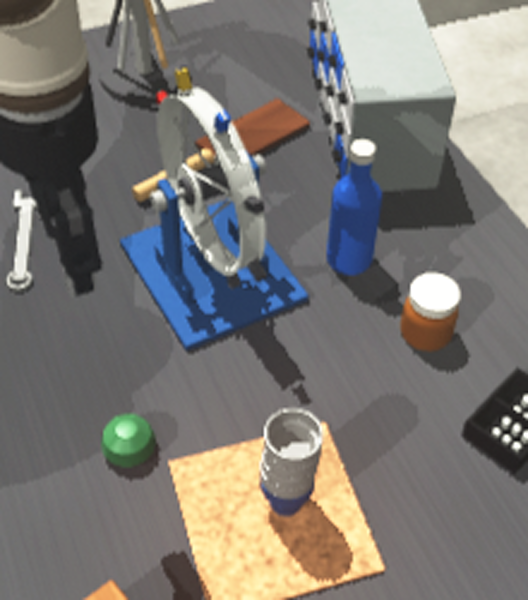

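View pics/t27.png

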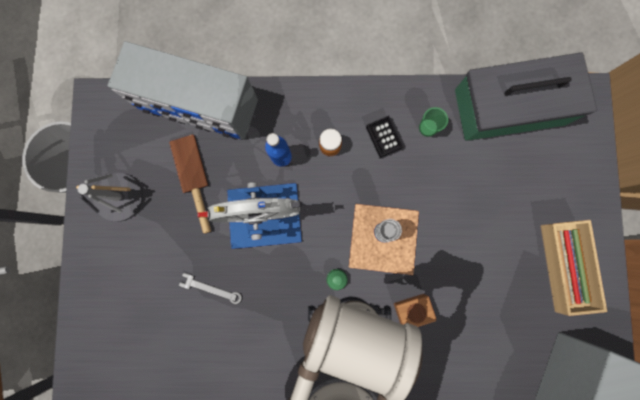

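View pics/w27.png

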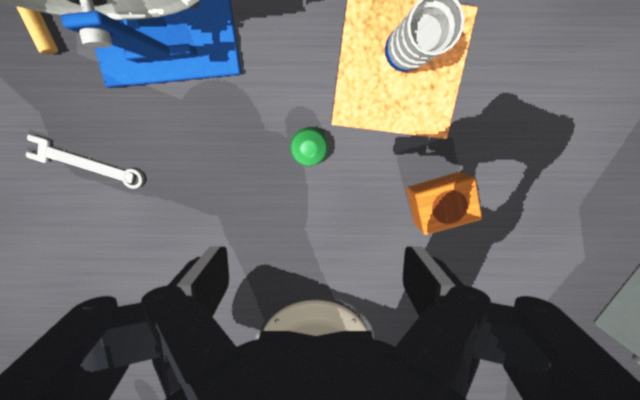

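```bash
python3 - <<'E'
from h import *
print(order.finish_job())
E
```

```text
the job is handed in; nothing more can be done
None
```

The job is handed in at about 41 s of the 208 s allowed. No verdict was reported, so the results below are my own measurements.

- **Nipples:** I turned red one quarter, then yellow two quarters, then blue one quarter, all clockwise. The jaws kept hold of the flats through each turn. I drew the wheel round by the gripped yellow head to bring blue within reach. In the later wrist picture, yellow's and blue's white lines lay as they should. Red's line was only seen while it was still gripped right after its turn, not re-checked at the end.
- **Cups:** All four steel cups are nested upright in the blue cup on the cork mat. The stack's rim measured 0.1394 m from the wrist camera and 0.1384 m from the top camera, against an expected 0.140 m. The top cup is about 2 mm off where the blue cup first stood, against the 8 mm allowed.
- **Everything else:** None of the five bystanders looked moved in the last pictures; I checked by eye and did not measure them. The gripper is open and clear of everything. The largest wrist force in the readings was about 12 N. No cup was found displaced between looks.

No check failed. The only disagreement was a bias of 1 to 2 mm between the top and wrist cameras, which is within the calibration.

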